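Change the label printer's cartridge

ROBOT

A 6-joint arm with a two-finger parallel gripper is mounted at the origin on the work surface. World frame = base frame: x ahead of the robot, y to its left, z up, the work surface at z = 0. Lengths are in m, angles in rad, forces in N, time in s.
With the tool pointing down it reaches from about 0.225 to 0.875 m from the base axis. Payload 3.4 kg.
Tool frame: the origin (TCP) lies at the very end of the fingers, on their centre line; the grasp point (between the pads) lies 19 mm behind it; z points along the fingers, y is the direction in which the jaws open and shut (so a half turn about z gives the same grasp; the last joint's range is limited). The gripper opens to 85 mm and grips with 20 to 120 N. Pads are 22 mm wide; open, the fingers measure 114 mm over their backs; the gripper's body (76 mm by 85 mm) begins 54 mm behind the grasp point. The pads swing forward as they close: fully open they stand 13 mm farther back than shut.
Start: joints at [-1.226, 0.276, 1.505, -0, 1.361, -0.121], TCP at [0.258, -0.514, 0.231] pointing down, gripper open.
Joint ranges: [-2.89, 2.89], [-0.75, 2.08], [0.22, 2.7], [-1.18, 4.32], [0.11, 2.71], [-2.7, 2.7]. Speed limits (rad/s): [2.57, 2.57, 3.14, 3.14, 3.14, 3.14].

INTERFACE

Orientations are given as a unit quaternion [w, x, y, z].
In Python, from rig import telemetry, optics, order gives the robot as it stands.
- The arm moves only by the shell command python3 -m creep 'ROWS' [FORCE]. ROWS is a JSON object of lists of equal length, an entry for each row: "slide": the shift along the world's x, y, z normalised to -1 to 1, where 1 is 0.15 m, a list of three; "twist": the turn, a rotation vector about the world's x, y, z normalised to -1 to 1, where 1 is 360 degrees, a list of three; "fingers": the gripper's target within -1 to 1 (fully open at 1, half-way at 0, shut at -1). A call has 1 to 20 rows; each row is the pose to reach, as a shift and turn from the pose commanded when the call began, turning the shorter way round; what a row does not reach only later rows make up. A row lasts 1/10 s, in which the tool goes at most 50 mm and 8.59 degrees, less where a joint would pass 70% of its speed; a pose out of reach is approached as far as the arm can. A call with a number of a shift or a turn outside -1 to 1 is refused whole. A call with a gripper value outside its range is refused whole. The fingers move at their own pace and stop on an object; FORCE is the grip in N (left out, the last holds). Time passes only in rows, so rows that repeat a pose let the fingers close. It gives the time, the measured TCP pose, the force and the opening at its end, in the units of the state.
- telemetry.get_state(): the state, without advancing time (a new reading comes with each control period).
- optics.get_image(name): name is "scene" or "side" or "wrist"; returns a dict with "img" (400x640x3 uint8, blue, green, red), "depth" (400x640 float32, m along the optical axis (not along the pixel's ray), 0 where there is no reading), "fovy" (degrees; the focal length in pixels is half the picture's height over the tangent of half this angle, whatever the lens; pixels are square), "cx", "cy" (the principal point, pixels), "world_from_camera" (4x4, takes a point from camera to world coordinates). Camera axes: x right, y down, z forward; pixel columns grow to the right and rows downward; lengths in m; the calibration is good to about 2 mm. A picture is of the moment at which its call begins.
- order.sign_off(): hands the job in, once; it reports no verdict.
The state is a dict: "clock": time; "qpos": joint angles; "qd": joint speeds; "effort": joint torques, N m; "position": TCP position; "ee_rot": TCP orientation; "contact_force": force on the tool from outside, world axes, zero at the start; "moment": the same for the moment, N m; "width": finger opening in m.
Only numpy, scipy, OpenCV 4.12 (cv2) and the standard library are available. Lean on these libraries where they do the work, as an engineer would, in place of code of your own. Each camera call takes 0.05 s, during which the arm holds its last target.

TASK

Change the label printer's cartridge: lift the used white-labelled one out of the bay and lay it flat on the floor of the grey tray, then take the yellow-labelled one from the blue stand and seat it fully in the bay with its label up. Then shut the lid completely and press the green feed button fully down once the lid is shut. Set both cartridges down without dropping them, and leave the blue cartridge and everything else on the desk where it is.

Things in the scene. Friction and masses are not known exactly. Their poses are not given: they have to be found in the camera images.
- spent_center (a point): Used cartridge: white label, red window. Lies in the printer's bay at the start, label up. Dark body 110 x 60 x 24 mm, 140 g; point: centre of the body. x: along the length, y: along the width, z: out of the labelled face. On the opposite face a black boss, 40 x 34 mm, stands 10 mm proud. The ends are alike.
- fresh_center (a point): New cartridge: yellow label. Stands on a short end in one place of the blue stand, leaning back 30 degrees from upright, label outwards, x up the slope, both 60 mm sides free for fingers. Dark body 110 x 60 x 24 mm, 140 g; point: centre of the body. x: along the length, y: along the width, z: out of the labelled face. On the opposite face a black boss, 40 x 34 mm, stands 10 mm proud. The ends are alike.
- blue_center (a point): Cartridge with a blue label in the other place of the stand; not wanted. Dark body 110 x 60 x 24 mm, 140 g; point: centre of the body. x: along the length, y: along the width, z: out of the labelled face. On the opposite face a black boss, 40 x 34 mm, stands 10 mm proud. The ends are alike.
- stand: Blue slanted stand, base 140 x 200 x 12 mm, origin under its centre. Two places 58 mm either side along y, facing its -x. Ribs slope 60 degrees from level; a ledge with a lip 8 mm high holds the cartridge's lower end: lift a cartridge 15 mm up its slope (its own +x) to clear the lip. A stored cartridge's centre is 76 mm above the desk.
- printer: Cream label printer, 205 x 176 mm, 64 mm tall (front deck, on its -x side, 50 mm), fixed to the desk; origin under its centre. x points to the lid's hinge.
- bay (a point): Centre of the bay at the top of its black rails, 38 mm above the desk; axes as the printer's. Pocket 115 (x) x 65 (y) mm, walls 26 mm above the rails. Between the rails (60 mm in x) it is 24 mm deeper for boss and fingers, with finger wells 132 mm apart over all in y. A seated cartridge's centre is 12 mm above this point; boss up, it blocks the lid.
- lid_hinge (a point): Point on the lid's hinge axis (along the printer's y), mid-width, 64 mm above the desk, at the far (+x) side of the bay.
- lid_edge (a point): Middle of the lid's free edge, on its outer face. The lid is 130 mm from hinge to edge, 130 mm wide, 6 mm thick (its underside lies in the hinge plane), with a clear window.
- lid (a joint): Lid angle, rad: 0 shut, 1.57 upright, up to 1.8. It opens upward and away from the bay towards the printer's +x. A stiff hinge keeps it where it is left (0.14 N m of friction: 1 to 2 N at the edge).
- feed_top (a point): Top centre of the round green feed button (28 mm across, 18 mm above the front deck); it is pressed downwards.
- feed (a joint): Feed button travel, m: 0 up, 0.006 fully down; sprung, fully down takes 5 N.
- tray: Open grey tray for used cartridges, 190 x 160 x 40 mm outside, walls and floor 4 mm thick; origin under its centre, 190 mm along its x.
- stapler: Bystander: red and black stapler, 140 mm long, 45 mm tall; origin under its middle.
- mug: Bystander: white mug, 80 mm across, 95 mm tall; origin under its middle.
- tape: Bystander: black tape dispenser, 150 x 55 mm, 80 mm tall; origin under its middle.
- punch: Bystander: hole punch with steel lever, 120 mm wide, 72 mm tall; origin under its middle.
Things that resemble listed ones, but are neither listed nor needed, are in the scene too. Leave any orange or turquoise look-alike of the part that bears spent_center alone.

How it is judged:
By the outcome, as a careful person would: the job done as asked, in the order asked, and still so for the second after the job is handed in, with the robot touching nothing.
It also fails if it takes over 72 s, if anything falls off the work surface, if the arm or the gripper's body presses on something with over 40 N, if the wrist force passes 120 N, or if a joint passes its speed limit or range.

## Working session

There is one attempt and no reset: what is moved stays moved. The work goes in short steps, Python scripts to look and compute and a shell command to move; the robot and the scene stay as the last step left them, time stands still between calls to the robot, and variables do not carry over. Pictures are saved under pics/ and viewed, and the job is handed in when it is done.

```bash
ls -la; mkdir -p pics
cat > h.py <<'E'
import numpy as np, cv2
from rig import telemetry, optics, order
def grab(n,tag):
    d=optics.get_image(n); cv2.imwrite(f'pics/{tag}.png',d['img']); np.savez(f'pics/{tag}.npz',**{k:np.array(v) for k,v in d.items()}); return d
def load(tag): return dict(np.load(f'pics/{tag}.npz'))
def f(d): return d['img'].shape[0]/2/np.tan(np.radians(float(d['fovy']))/2)
def px(d,u,v,z=None,r=1):
    """pixel->world by depth"""
    F=f(d)
    if z is None:
        p=d['depth'][max(0,v-r):v+r+1,max(0,u-r):u+r+1]; p=p[p>0]; z=np.median(p) if p.size else np.nan
    c=np.array([(u-d['cx'])/F*z,(v-d['cy'])/F*z,z,1]); return (d['world_from_camera']@c)[:3]
def ray(d,u,v,h):
    T=d['world_from_camera'];r=T[:3,:3]@np.array([(u-d['cx'])/f(d),(v-d['cy'])/f(d),1]);o=T[:3,3]
    return o+r*(h-o[2])/r[2]
def proj(d,P):
    c=np.linalg.inv(d['world_from_camera'])@np.append(P,1); return c[0]/c[2]*f(d)+d['cx'],c[1]/c[2]*f(d)+d['cy'],c[2]
def crop(tag,u0,v0,u1,v1,k,out):
    i=cv2.imread(f'pics/{tag}.png')[v0:v1,u0:u1]; cv2.imwrite(f'pics/{out}.png',cv2.resize(i,None,fx=k,fy=k,interpolation=cv2.INTER_CUBIC))
E
python3 -c "
from h import *
print(telemetry.get_state())
for n in ['scene','side','wrist']:
    d=grab(n,n+'0');print(n,d['fovy'],d['cx'],d['cy'],np.round(d['world_from_camera'],3).tolist())
"
```

```text
total 12
drwxr-xr-x  3 agent agent 4096 Dec  7 03:44 .
drwxr-xr-x 23 root  root  4096 Dec  7 03:44 ..
drwxr-xr-x  2 agent agent 4096 Dec  7 03:44 pics
{'clock': 0.0, 'qpos': array([-1.22597897e+00,  2.76606760e-01,  1.50612928e+00,  1.61877236e-05,
        1.36068599e+00, -1.20988758e-01]), 'qd': array([0.00117768, 0.00111769, 0.00050748, 0.00167409, 0.00080598,
       0.00029226]), 'effort': array([-2.66082010e-03, -4.16777444e+01, -2.45810223e+01, -3.89056540e-04,
        1.10517890e-02, -2.57092395e-06]), 'position': array([ 0.25808645, -0.51324339,  0.23043453]), 'ee_rot': array([-9.09848633e-04,  9.73000446e-01,  2.30801422e-01, -9.42881895e-05]), 'contact_force': array([-0.04988439, -0.26660273, -0.03561825]), 'moment': array([ 0.00925736, -0.00375454,  0.02780636]), 'width': 0.08527440955455963}
scene 46.07082670647627 323.8794196812726 197.77416995735797 [[0.841, 0.386, -0.38, 1.003], [0.541, -0.592, 0.597, -0.666], [0.006, -0.708, -0.706, 0.876], [0.0, 0.0, 0.0, 1.0]]
side 46.416583672293015 322.32470710729683 196.69880359654766 [[-0.936, -0.179, 0.304, 0.121], [-0.352, 0.519, -0.779, 1.081], [-0.018, -0.836, -0.548, 0.841], [0.0, 0.0, 0.0, 1.0]]
wrist 59.360314980546896 318.3878018698807 201.29728579246205 [[0.449, -0.847, -0.285, 0.332], [-0.893, -0.426, -0.142, -0.477], [-0.001, 0.318, -0.948, 0.372], [0.0, 0.0, 0.0, 1.0]]
```

View pics/scene0.png

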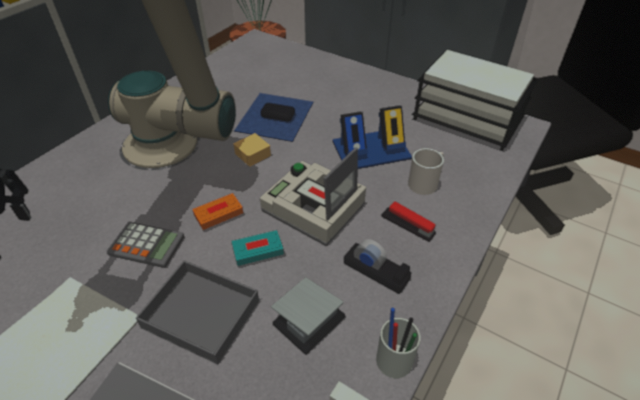

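View pics/side0.png

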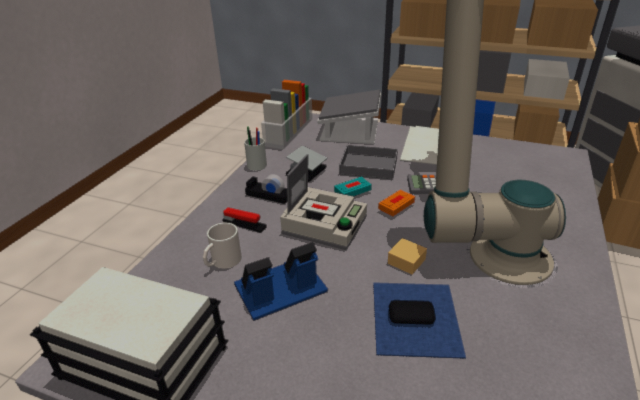

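View pics/wrist0.png

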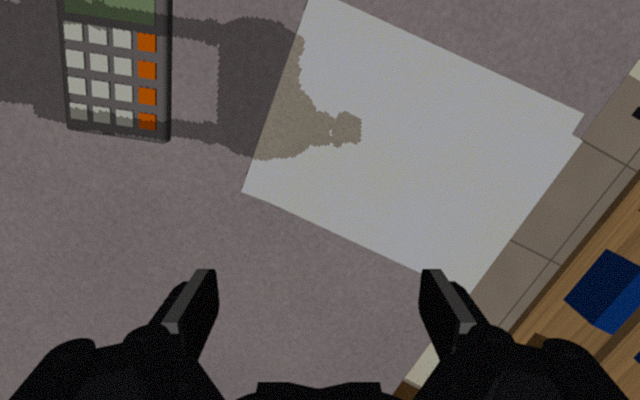

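The scene view shows several cartridges:
- In the bay, at about (317,190).
- The orange look-alike at (218,210).
- The turquoise look-alike at (258,247).
- Blue label in the stand at (353,135).
- Yellow label in the stand at (393,128).

The tray is at (200,310) and the green button at (298,168). I'll check these choices in close crops.

```bash
python3 -c "
from h import *
crop('scene0',245,135,385,245,5.5,'c1')
crop('scene0',325,85,425,175,6,'c2')
crop('scene0',130,255,270,365,5.5,'c3')
crop('side0',225,150,375,310,4,'c4')
"
```

```text
(no output)
```

View pics/c1.png

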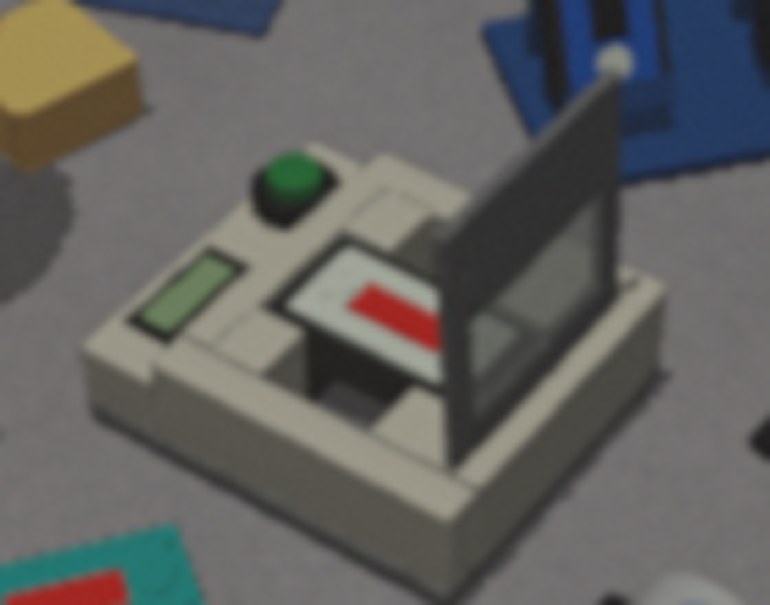

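View pics/c2.png

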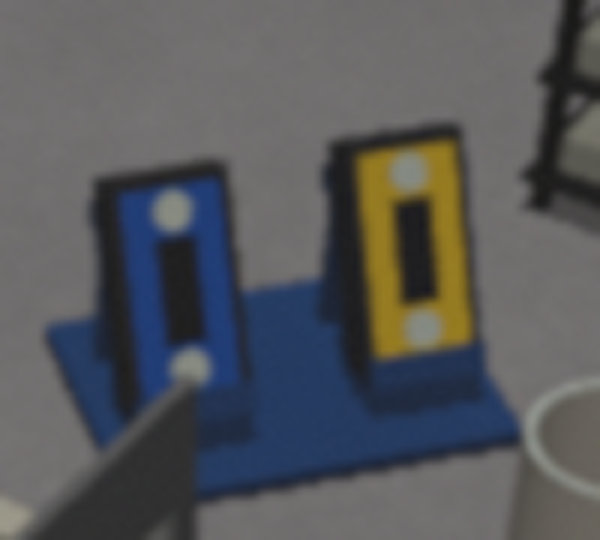

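View pics/c3.png

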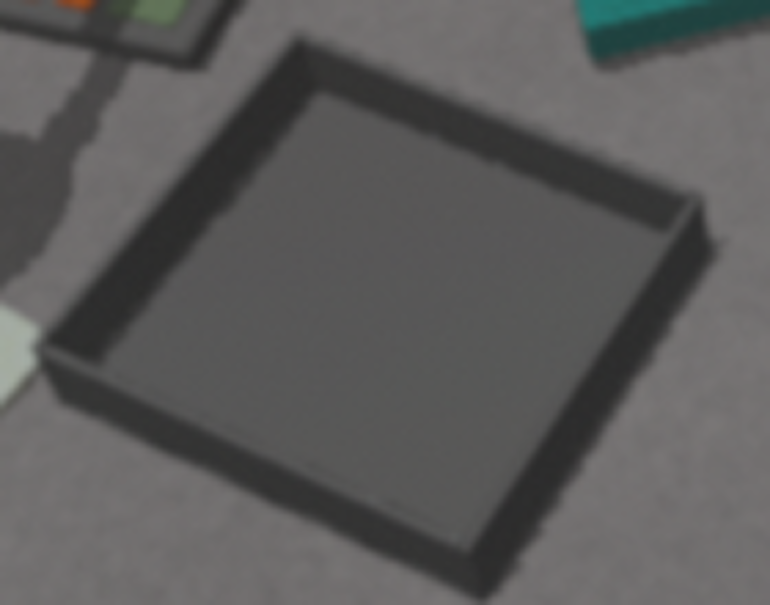

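View pics/c4.png

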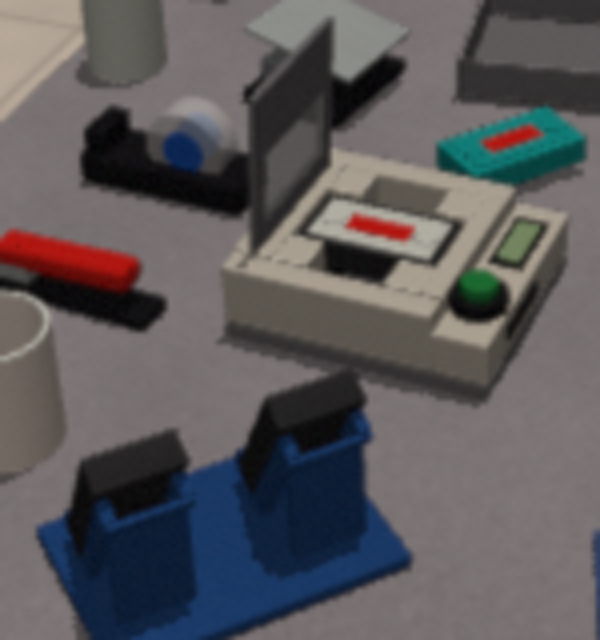

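The bay holds the white label with red window, label up, and both finger wells are clear. The yellow one is in the right-hand place of the stand, at scene (393,128). Next I'll measure these positions.

```bash
python3 -c "
from h import *
np.set_printoptions(precision=4,suppress=True)
S=load('scene0');D=load('side0')
def c1(u,v,h):return ray(S,245+u/5.5,135+v/5.5,h)
def c4(u,v,h):return ray(D,225+u/4,150+v/4,h)
def c2(u,v):return px(S,round(325+u/6),round(85+v/6))
def c3(u,v,h):return ray(S,130+u/5.5,255+v/5.5,h)
print('pr hinge-side corners S',c1(661,288,.064),c1(450,510,.064),'front deck',c1(85,345,.05),c1(320,145,.05))
print('base near',c1(448,600,0),c1(95,410,0),c1(665,375,0))
print('btn S',c1(293,170,.068),'D',c4(480,283,.068), 'depth',px(S,298,166),px(D,345,221))
print('pr D: ',c4(335,150,.064),c4(225,268,.064),c4(488,345,.05),c4(568,215,.05),c4(432,320,.064))
print('spent outl D',[c4(*p,.062) for p in [(322,193),(464,214),(441,263),(302,235)]])
print('spent depth',px(D,320,207),px(S,316,189),px(D,308,206),px(D,330,209))
print('lid edge S',c1(445,243,0.2), [px(S,u,v) for u,v in [(328,182),(355,153),(340,172)]])
print('lid D',[px(D,u,v) for u,v in [(290,175),(305,160),(290,200)]])
print('yellow',[c2(*p) for p in [(410,172),(423,328),(417,250),(372,160),(450,150),(385,345),(460,335)]])
print('blue',[c2(*p) for p in [(172,212),(130,200),(225,200)]])
print('stand base z12',ray(S,325+45/6,85+330/6,.012),ray(S,325+520/6,85+435/6,.012),ray(S,325+190/6,85+495/6,.012))
print('stand D',[c4(*p,.012) for p in [(40,535),(105,640),(410,555)]])
print('tray rim',[c3(*p,.04) for p in [(300,38),(700,200),(482,580),(45,345)]])
print('tray in floor',[c3(*p,.004) for p in [(318,92),(668,235),(468,550),(100,362)]], px(S,200,312))
"
```

```text
pr hinge-side corners S [0.6324 0.1081 0.064 ] [ 0.6242 -0.0576  0.064 ] front deck [ 0.4261 -0.0534  0.05  ] [0.4363 0.1189 0.05  ]
base near [ 0.6217 -0.0542  0.    ] [ 0.4219 -0.0477  0.    ] [ 0.6341  0.1179 -0.    ]
btn S [0.4482 0.0798 0.068 ] D [0.4455 0.0771 0.068 ] depth [0.4504 0.0756 0.0718] [0.4431 0.0847 0.073 ]
pr D:  [ 0.6097 -0.058   0.064 ] [0.6246 0.1145 0.064 ] [0.4255 0.1199 0.05  ] [ 0.4178 -0.0502  0.05  ] [0.4648 0.1233 0.064 ]
spent outl D [array([ 0.5973, -0.0008,  0.062 ]), array([ 0.4865, -0.0091,  0.062 ]), array([0.482 , 0.0555, 0.062 ]), array([0.5899, 0.0557, 0.062 ])]
spent depth [0.5374 0.0326 0.065 ] [0.5324 0.0362 0.0637] [0.5723 0.0402 0.0656] [0.5059 0.0333 0.0655]
lid edge S [ 0.6123 -0.0451  0.2   ] [array([ 0.6084, -0.0301,  0.1781]), array([0.6112, 0.0815, 0.1837]), array([0.6095, 0.0185, 0.1714])]
lid D [array([0.6044, 0.0813, 0.1884]), array([ 0.6007, -0.0175,  0.1847]), array([0.6093, 0.0818, 0.105 ])]
yellow [array([0.5747, 0.364 , 0.1132]), array([0.6032, 0.342 , 0.0481]), array([0.5872, 0.3535, 0.08  ]), array([0.5595, 0.3556, 0.119 ]), array([0.5851, 0.3856, 0.1181]), array([0.5897, 0.3253, 0.0461]), array([0.6174, 0.353 , 0.0434])]
blue [array([0.4972, 0.2802, 0.1126]), array([0.4814, 0.2685, 0.1201]), array([0.5129, 0.2968, 0.1155])]
stand base z12 [0.4279 0.2827 0.012 ] [0.6595 0.3379 0.012 ] [0.5497 0.2148 0.012 ]
stand D [array([0.6473, 0.3522, 0.012 ]), array([0.5665, 0.4173, 0.012 ]), array([0.4203, 0.2903, 0.012 ])]
tray rim [array([ 0.4034, -0.2959,  0.04  ]), array([ 0.5862, -0.2689,  0.04  ]), array([ 0.6194, -0.4289,  0.04  ]), array([ 0.4255, -0.4474,  0.04  ])]
tray in floor [array([ 0.4037, -0.2961,  0.004 ]), array([ 0.5679, -0.2714,  0.004 ]), array([ 0.5911, -0.4129,  0.004 ]), array([ 0.4236, -0.4317,  0.004 ])] [ 0.4993 -0.3579  0.0042]
```

```bash
python3 -m creep '{"slide":[[0.09,0.23,0.01],[0.18,0.46,0.02],[0.27,0.69,0.03],[0.36,0.92,0.03]],"twist":[[0,0,-0.01],[0,0,-0.02],[0,0,-0.03],[0,0,-0.04]],"fingers":[1,1,1,1]}'
python3 -m creep '{"slide":[[0.09,0.23,0.01],[0.18,0.46,0.02],[0.27,0.69,0.03],[0.36,0.92,0.03]],"twist":[[0,0,-0.01],[0,0,-0.02],[0,0,-0.03],[0,0,-0.039]],"fingers":[1,1,1,1]}'
python3 -m creep '{"slide":[[0.09,0.23,0.01],[0.18,0.46,0.02],[0.27,0.69,0.03],[0.36,0.92,0.03]],"twist":[[0,0,0],[0,0,0],[0,0,0],[0,0,0]],"fingers":[1,1,1,1]}'
python3 -m creep '{"slide":[[0.09,0.23,0.01],[0.18,0.46,0.02],[0.27,0.69,0.03],[0.33,0.88,0.03],[0.33,0.88,0.03]],"twist":[[0,0,0],[0,0,0],[0,0,0],[0,0,0],[0,0,0]],"fingers":[1,1,1,1,1]}'
python3 -c "
from h import *
print(telemetry.get_state()['qpos']);grab('wrist','w1')"
```

```text
clock: 0.55
position: [0.3125, -0.3744, 0.2357]
ee_rot: [-0.0, 0.994, 0.105, 0.0]
contact_force: [0.6, -0.7, 0.5]
width: 0.0852
clock: 0.95
position: [0.3665, -0.2363, 0.2404]
ee_rot: [0.0, 1.0, -0.017, 0.0]
contact_force: [0.3, 0.0, -0.2]
width: 0.0855
clock: 1.35
position: [0.4205, -0.0983, 0.2449]
ee_rot: [0.0, 1.0, -0.015, 0.0]
contact_force: [1.1, 0.5, -0.9]
width: 0.0855
clock: 1.85
position: [0.4704, 0.0353, 0.249]
ee_rot: [-0.001, 1.0, -0.013, 0.0]
contact_force: [0.0, -0.8, -0.3]
width: 0.0854
[-0.07401093  0.10851825  1.67829176  0.00177767  1.35487973  1.52267439]
```

View pics/w1.png

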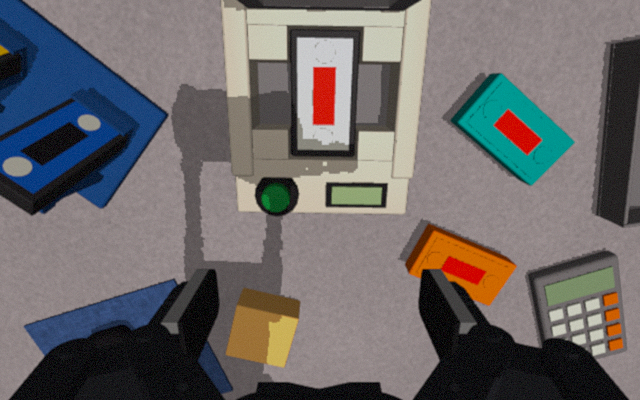

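```bash
python3 -c "
from h import *
crop('w1',220,0,435,225,2.6,'c5')"
```

```text
(no output)
```

View pics/c5.png

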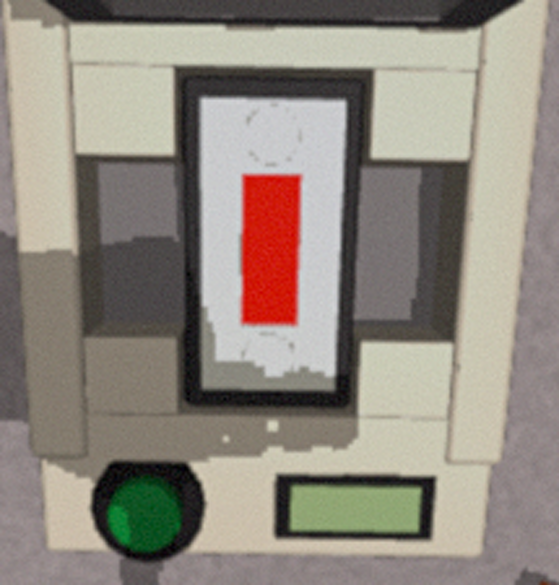

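```bash
python3 -c "
from h import *
np.set_printoptions(precision=4,suppress=True)
W=load('w1')
r=lambda u,v,h:ray(W,220+u/2.6,v/2.6,h)
C=[r(184,80,.062),r(364,76,.062),r(350,405,.062),r(186,403,.062)]
print('cart',C,np.mean(C,0));
print('lens',[np.linalg.norm(C[i]-C[i-1]) for i in range(4)])
d=C[0]-C[3]+C[1]-C[2];print('yaw',np.arctan2(d[1],d[0]))
R=[r(242,176,.062),r(301,175,.062),r(297,325,.062),r(241,325,.062)];d=R[0]-R[3]+R[1]-R[2];print('red',np.mean(R,0),np.arctan2(d[1],d[0]))
print('deck corners front z.05',r(48,550,.05),r(480,556,.05))
print('rail step',r(68,28,.064),r(480,28,.064),r(86,455,.064),r(447,462,.064))
print('wells',r(78,156,.064),r(470,161,.064),r(85,335,.064),r(452,342,.064))
print('btn',r(146,515,.068),px(W,276,197),'z label',px(W,324,60))
print('lid edge bottom',px(W,325,6), px(W,250,3),px(W,400,3))
"
```

```text
cart [array([0.5957, 0.0555, 0.062 ]), array([ 0.5954, -0.0033,  0.062 ]), array([0.4869, 0.0005, 0.062 ]), array([0.4891, 0.0602, 0.062 ])] [0.5418 0.0282 0.062 ]
lens [np.float64(0.10670309859515793), np.float64(0.058817984438608945), np.float64(0.10859245401087916), np.float64(0.0597529920622144)]
yaw -0.03965891359488901
red [0.541  0.0284 0.062 ] -0.03834323072913782
deck corners front z.05 [0.4292 0.1191 0.05  ] [ 0.4222 -0.0529  0.05  ]
rail step [0.6115 0.0917 0.064 ] [ 0.6081 -0.04    0.064 ] [0.4711 0.0979 0.064 ] [ 0.465  -0.0353  0.064 ]
wells [0.5735 0.0918 0.064 ] [ 0.5685 -0.0387  0.064 ] [0.5147 0.0945 0.064 ] [ 0.5089 -0.0353  0.064 ]
btn [0.4486 0.0767 0.068 ] [0.4509 0.0763 0.0717] z label [0.5719 0.0278 0.0628]
lid edge bottom [0.6098 0.0265 0.0828] [0.6113 0.083  0.0934] [ 0.6059 -0.027   0.1065]
```

```bash
python3 -c "
from h import *
grab('scene','s1');grab('side','d1');crop('s1',200,50,400,200,4,'c6');crop('d1',250,60,450,210,4,'c7')"
```

```text
(no output)
```

View pics/c6.png

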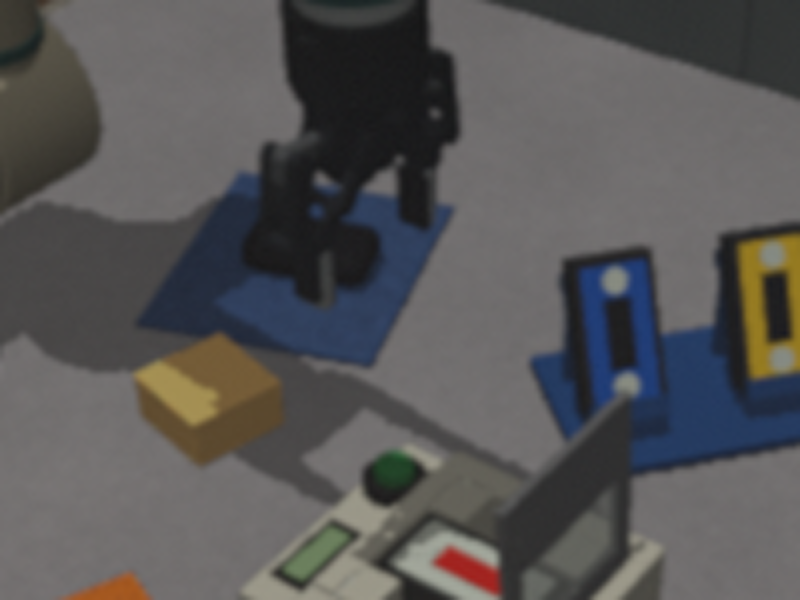

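View pics/c7.png

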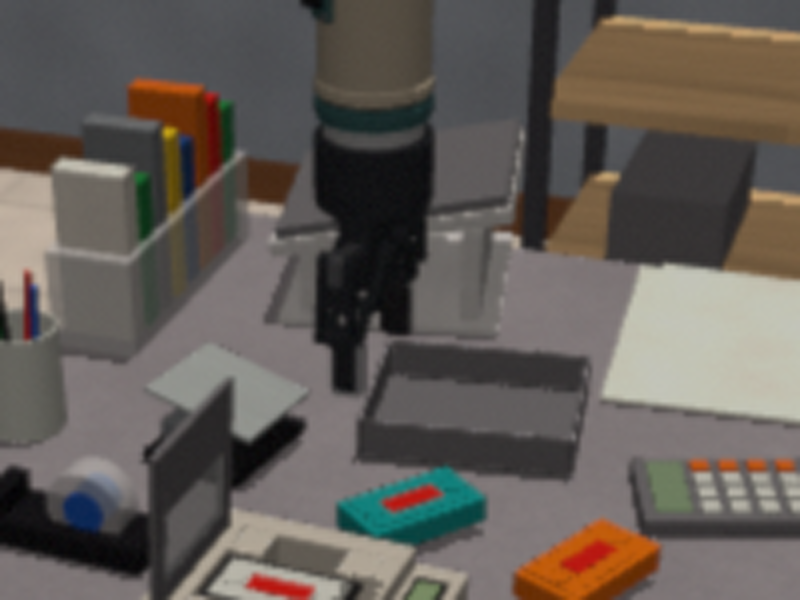

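No camera body protrudes from the gripper, so the spent grasp can go as planned: TCP to (0.5416, 0.0283, 0.028), tool yaw -0.039.

```bash
python3 -m creep '{"slide":[[0.2,-0.02,0],[0.4,-0.047,-0.05],[0.473,-0.047,-0.3],[0.473,-0.047,-0.55],[0.473,-0.047,-0.8],[0.473,-0.047,-0.9],[0.473,-0.047,-0.9]],"twist":[[0,0,0],[0,0,-0.0015],[0,0,-0.0015],[0,0,-0.0015],[0,0,-0.0015],[0,0,-0.0015],[0,0,-0.0015]],"fingers":[1,1,1,1,1,1,1]}'
python3 -c "
from h import *
grab('scene','s2');crop('s2',245,95,385,245,4,'c8');grab('side','d2');crop('d2',250,100,390,260,4,'c9');print(telemetry.get_state()['ee_rot'],telemetry.get_state()['qpos'])"
```

```text
clock: 2.7
position: [0.5382, 0.0238, 0.1117]
ee_rot: [0.0, 1.0, -0.021, -0.003]
contact_force: [-0.9, 1.3, -0.1]
width: 0.0858
[ 1.80163138e-04  9.99784574e-01 -2.07541570e-02  1.96050935e-04] [-8.38451216e-02  3.17970833e-01  1.75509326e+00 -3.82164470e-04
  1.06811455e+00  1.52864655e+00]
```

View pics/c9.png

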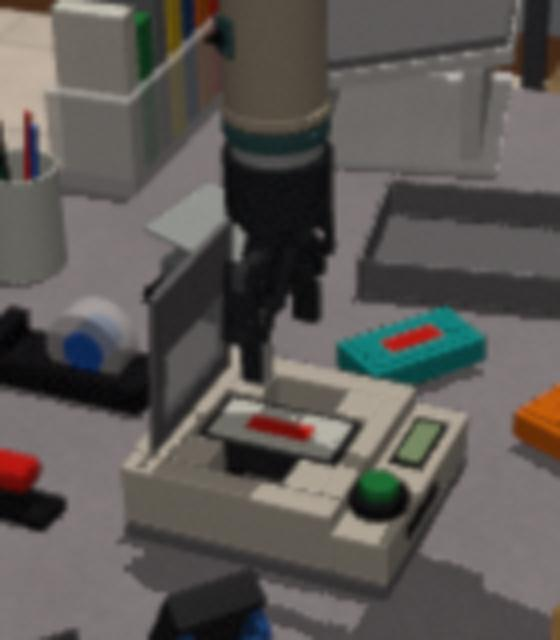

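```bash
python3 -c "
from h import *
s=telemetry.get_state();print(s['clock'],s['position'],s['contact_force'])"
```

```text
2.8 [0.54094922 0.02405962 0.1147705 ] [0.06846813 0.91332468 1.87267549]
```

```bash
python3 -m creep '{"slide":[[0.0,0.028,-0.1],[0.0,0.028,-0.3],[0.0,0.028,-0.45],[0.0,0.028,-0.58],[0.0,0.028,-0.58],[0.0,0.028,-0.58]],"twist":[[0,0,0],[0,0,0],[0,0,0],[0,0,0],[0,0,0],[0,0,0]],"fingers":[1,1,1,1,1,1]}'
python3 -c "
from h import *
grab('scene','s2');crop('s2',245,95,385,245,4,'c8');grab('side','d2');crop('d2',250,100,390,260,4,'c9')
s=telemetry.get_state();print(s['clock'],s['position'],s['contact_force'])"
```

```text
clock: 3.4
position: [0.5419, 0.029, 0.0287]
ee_rot: [0.0, 1.0, -0.02, 0.001]
contact_force: [-0.3, 0.2, 0.7]
width: 0.0853
3.5 [0.54234059 0.02908425 0.02920382] [ 0.3875501   0.44863628 -0.39783349]
```

View pics/c9.png

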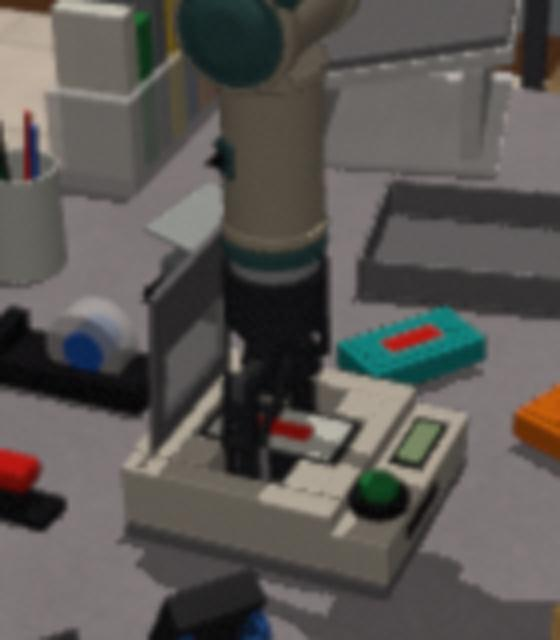

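The fingers are in both wells with no contact, so I'll close on it and lift a little.

```bash
python3 -m creep '{"slide":[[0,0,0],[0,0,0],[0,0,0],[0,0,0],[0,0,0],[0,0,0],[0,0,0],[0,0,0]],"twist":[[0,0,0],[0,0,0],[0,0,0],[0,0,0],[0,0,0],[0,0,0],[0,0,0],[0,0,0]],"fingers":[-1,-1,-1,-1,-1,-1,-1,-1]}' 45
python3 -m creep '{"slide":[[0,0,0.07],[0,0,0.14],[0,0,0.24],[0,0,0.4],[0,0,0.6],[0,0,0.8],[0,0,0.8]],"twist":[[0,0,0],[0,0,0],[0,0,0],[0,0,0],[0,0,0],[0,0,0],[0,0,0]],"fingers":[-1,-1,-1,-1,-1,-1,-1]}' 45
python3 -c "
from h import *
grab('scene','s3');crop('s3',245,75,385,225,4,'c8');grab('side','d3');crop('d3',250,100,390,260,4,'c9')
s=telemetry.get_state();print(s['clock'],s['position'],s['contact_force'])"
```

```text
clock: 4.3
position: [0.5415, 0.0293, 0.0286]
ee_rot: [0.0, 1.0, -0.02, 0.001]
contact_force: [-0.6, -0.5, 6.1]
width: 0.0588
clock: 5.0
position: [0.5438, 0.0293, 0.1523]
ee_rot: [0.0, 1.0, -0.02, 0.005]
contact_force: [0.5, -0.8, -0.3]
width: 0.0594
5.1 [0.54080202 0.02940012 0.14820105] [ 0.02797154  0.49038541 -2.52671127]
```

View pics/c9.png

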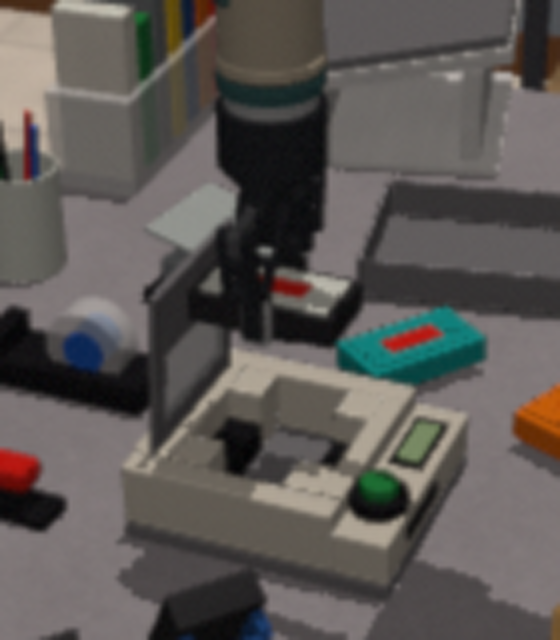

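View pics/c8.png

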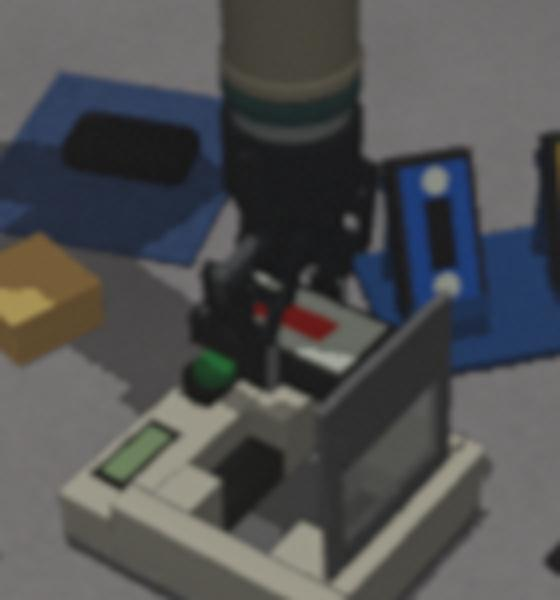

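Width is 59 mm and the cartridge hangs level with the bay empty. I'll carry it to the tray.

```bash
python3 -m creep '{"slide":[[0,-0.1,0],[-0.03,-0.3,0],[-0.06,-0.55,0],[-0.09,-0.8,0]],"twist":[[0,0,0.0],[0,0,0.003],[0,0,0.006],[0,0,0.0095]],"fingers":[-1,-1,-1,-1]}'
python3 -m creep '{"slide":[[-0.02,-0.24,0],[-0.04,-0.48,0],[-0.06,-0.72,0],[-0.09,-0.9,0]],"twist":[[0,0,0.002],[0,0,0.004],[0,0,0.006],[0,0,0.0095]],"fingers":[-1,-1,-1,-1]}'
python3 -m creep '{"slide":[[-0.02,-0.24,0],[-0.04,-0.48,0],[-0.06,-0.7,0],[-0.09,-0.84,0],[-0.09,-0.87,0],[-0.09,-0.87,0]],"twist":[[0,0,0.002],[0,0,0.004],[0,0,0.006],[0,0,0.0095],[0,0,0.0095],[0,0,0.0095]],"fingers":[-1,-1,-1,-1,-1,-1]}'
python3 -c "
from h import *
grab('scene','s4');crop('s4',90,175,290,375,3,'c8');grab('wrist','w4')
s=telemetry.get_state();print(s['clock'],s['position'],s['ee_rot'])"
```

```text
clock: 5.5
position: [0.5257, -0.0923, 0.1457]
ee_rot: [-0.0, 1.0, 0.011, -0.002]
contact_force: [0.4, -0.6, -1.1]
width: 0.0594
clock: 5.9
position: [0.5122, -0.2285, 0.1455]
ee_rot: [-0.0, 0.999, 0.039, -0.001]
contact_force: [-0.3, -0.3, -1.1]
width: 0.059
clock: 6.5
position: [0.499, -0.3565, 0.1457]
ee_rot: [-0.001, 0.998, 0.068, -0.001]
contact_force: [-0.4, 0.4, -1.5]
width: 0.0594
6.6 [ 0.49964485 -0.35497725  0.1464265 ] [-1.08854874e-03  9.97589642e-01  6.93778391e-02 -6.60660030e-04]
```

View pics/c8.png

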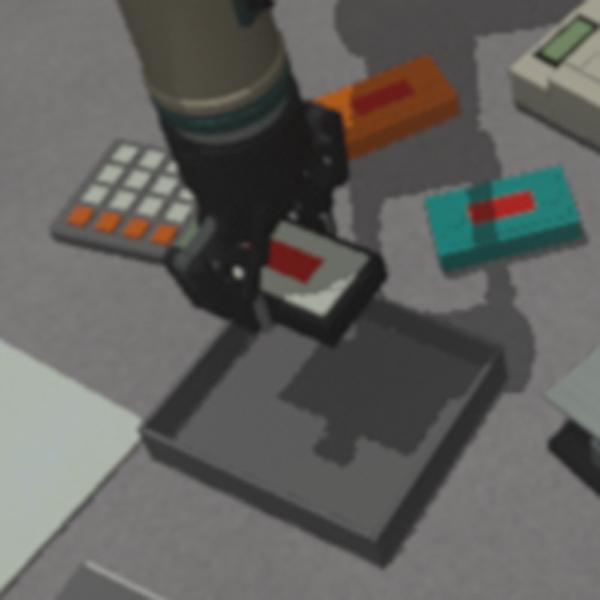

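View pics/w4.png

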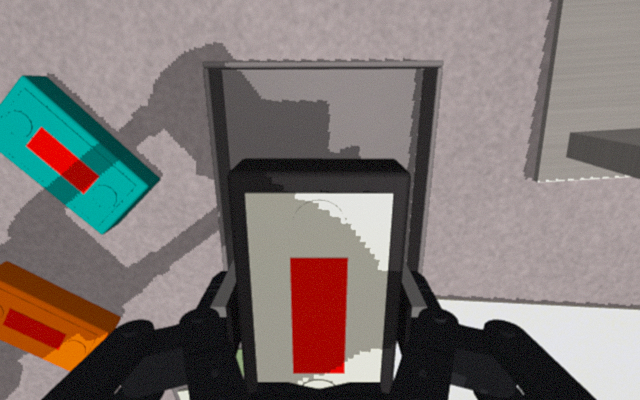

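```bash
python3 -c "
from h import *
np.set_printoptions(precision=4,suppress=True)
W=load('w4')
a=ray(W,205,63,.04);b=ray(W,441,63,.04);print(a,b,np.linalg.norm(a-b));m=(a+b)/2
t=(b-a)/np.linalg.norm(b-a); n=np.array([-t[1],t[0],0]);print('yaw',np.arctan2(n[1],n[0]),'c',m-n*.095)
S=load('s4')
"
```

```text
[ 0.5829 -0.2686  0.04  ] [ 0.6043 -0.4224  0.04  ] 0.15522661750474
yaw 0.13814192704589043 c [ 0.4995 -0.3586  0.04  ]
```

```bash
python3 -m creep '{"slide":[[0,-0.023,-0.1],[0,-0.023,-0.3],[0,-0.023,-0.55],[0,-0.023,-0.75],[0,-0.023,-0.87],[0,-0.023,-0.9],[0,-0.023,-0.92],[0,-0.023,-0.93],[0,-0.023,-0.93]],"twist":[[0,0,0],[0,0,0],[0,0,0],[0,0,0],[0,0,0],[0,0,0],[0,0,0],[0,0,0],[0,0,0]],"fingers":[-1,-1,-1,-1,-1,-1,-1,-1,-1]}'
python3 -c "
from h import *
s=telemetry.get_state();print(s['clock'],s['position'],s['contact_force'])
grab('scene','s5');crop('s5',90,175,290,375,3,'c8');"
```

```text
clock: 7.5
position: [0.5009, -0.3598, 0.0089]
ee_rot: [0.001, 0.998, 0.07, 0.001]
contact_force: [-0.3, -0.8, -1.9]
width: 0.0595
7.5 [ 0.50092744 -0.35984784  0.00893967] [-0.32439723 -0.80709134 -1.87375511]
```

View pics/c8.png

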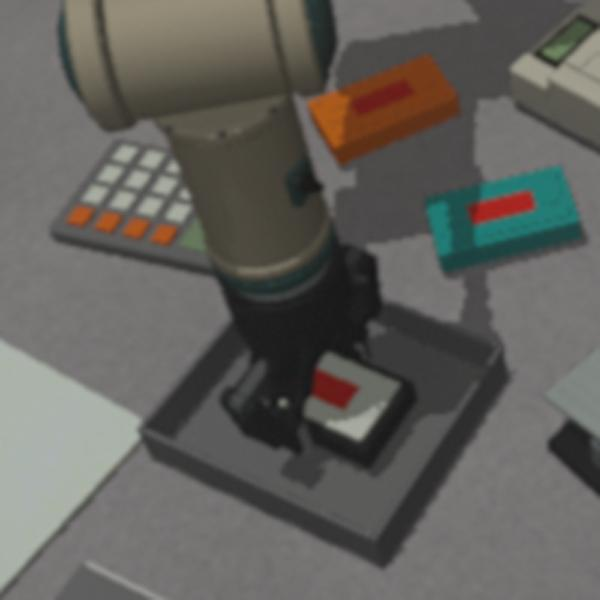

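```bash
python3 -m creep '{"slide":[[0,0,-0.007],[0,0,-0.014],[0,0,-0.02],[0,0,-0.02]],"twist":[[0,0,0],[0,0,0],[0,0,0],[0,0,0]],"fingers":[-1,-1,-1,-1]}'
python3 -m creep '{"slide":[[0,0,-0.005],[0,0,-0.01],[0,0,-0.01]],"twist":[[0,0,0],[0,0,0],[0,0,0]],"fingers":[-1,-1,-1]}'
```

```text
clock: 7.95
position: [0.5001, -0.3596, 0.0048]
ee_rot: [-0.0, 0.998, 0.069, -0.0]
contact_force: [-0.5, 0.7, -1.8]
width: 0.0595
clock: 8.25
position: [0.5001, -0.3596, 0.0046]
ee_rot: [0.0, 0.998, 0.069, 0.0]
contact_force: [-1.9, 1.2, 6.7]
width: 0.0596
```

The floor contact reads +6.7 N, so it is down. I'll release and rise.

```bash
python3 -m creep '{"slide":[[0,0,0],[0,0,0],[0,0,0],[0,0,0],[0,0,0.02],[0,0,0.1],[0,0,0.3],[0,0,0.6],[0,0,0.9],[0,0,1],[0,0,1]],"twist":[[0,0,0],[0,0,0],[0,0,0],[0,0,0],[0,0,0],[0,0,0],[0,0,0],[0,0,0],[0,0,0],[0,0,0],[0,0,0]],"fingers":[0.4,1,1,1,1,1,1,1,1,1,1]}'
python3 -m creep '{"slide":[[-0.05,0.2,0.1],[-0.1,0.4,0.2],[-0.1,0.6,0.3],[-0.1,0.8,0.3],[-0.1,0.8,0.3]],"twist":[[0,0,0],[0,0,0],[0,0,0],[0,0,0],[0,0,0]],"fingers":[1,1,1,1,1]}'
python3 -c "
from h import *
s=telemetry.get_state();print(s['clock'],s['position'],s['qpos'])
grab('scene','s6');crop('s6',90,175,290,375,3,'c8');grab('wrist','w6')"
```

```text
clock: 9.35
position: [0.5019, -0.3611, 0.1578]
ee_rot: [0.003, 0.998, 0.07, 0.003]
contact_force: [-0.5, 0.3, 0.6]
width: 0.0855
clock: 9.85
position: [0.4839, -0.2356, 0.1976]
ee_rot: [-0.002, 0.997, 0.071, -0.001]
contact_force: [0.4, -0.4, -0.6]
width: 0.0856
9.85 [ 0.48392538 -0.23559866  0.19764979] [-5.83404470e-01  2.44156252e-01  1.63584558e+00  1.58355855e-03
  1.26517920e+00  8.45005457e-01]
```

View pics/c8.png

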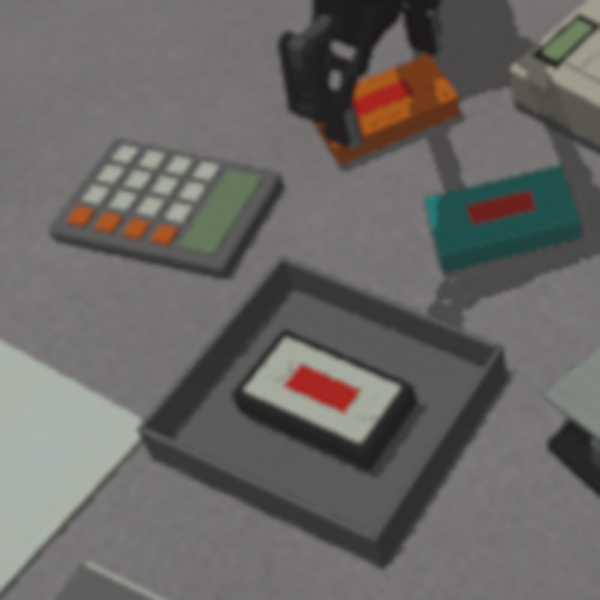

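The used cartridge lies flat in the tray, away from the walls. Next is a short tilt so I can fit the arm's link lengths and plan the slanted grasp.

```bash
python3 -m creep '{"slide":[[0,0.1,0.2],[0,0.2,0.4],[0,0.3,0.4],[0,0.3,0.4]],"twist":[[-0.009,-0.013,0],[-0.018,-0.026,0],[-0.026,-0.039,0],[-0.026,-0.039,0]],"fingers":[1,1,1,1]}'
cat > kin.py <<'E'
import numpy as np
from scipy.spatial.transform import Rotation as R
def fk(q,L1,L2,L3,h,a=0):
    Rz=lambda t:R.from_euler('z',t); Ry=lambda t:R.from_euler('y',t)
    # z along link; pitch about y
    r=Rz(q[0])*Ry(q[1]); p=np.array([0,0,h])+r.apply([a*0,0,L1])
    r=r*Ry(q[2]); p=p+r.apply([a,0,L2]); r=r*Rz(q[3])
    r=r*Ry(q[4]); r=r*Rz(q[5]-np.pi/2); p=p+r.apply([0,0,L3]); return p,r
E
python3 - <<'E'
from h import *; from kin import *
from scipy.spatial.transform import Rotation as R
s=telemetry.get_state();q=s['qpos'];print(s['clock'],s['position'],q,s['ee_rot'])
w=s['ee_rot'];Rm=R.from_quat([w[1],w[2],w[3],w[0]])
p,r=fk(q,.623,.4136,.45,.168);print(r.as_quat(),Rm.as_quat())
# L3 solve
from scipy.optimize import least_squares
data=[([-1.22597897,.27660676,1.50612928,0,1.36068599,-.121],[.25808645,-.51324339,.23043453]),([-.07401093,.10851825,1.67829176,.0018,1.35487973,1.52267],[.4704,.0353,.249]),([-.58340447,.244156,1.635846,.0016,1.265179,.845],[.48392538,-.23559866,.19764979]),(q,s['position'])]
fun=lambda x:np.concatenate([fk(a,*x)[0]-b for a,b in data])
o=least_squares(fun,[.62,.41,.45,.17,0]);print(o.x,o.fun*1e3)
E
```

```text
clock: 10.35
position: [0.4819, -0.1922, 0.2572]
ee_rot: [0.089, 0.987, 0.069, 0.115]
contact_force: [-0.5, 0.5, -0.3]
width: 0.0853
10.35 [ 0.48186668 -0.19223524  0.25717268] [-0.49476267  0.02666087  1.78729806 -0.03117226  1.03723906  0.94795581] [0.08893053 0.98695153 0.06920375 0.11501686]
[-0.06920375  0.98695153 -0.08893053  0.11501686] [0.98695153 0.06920375 0.11501686 0.08893053]
[0.57077096 0.42837059 0.30408256 0.10963297 0.03256737] [-66.34115153 -20.61873948   2.24175891   1.56689385 -69.75852108
   0.33794346 -37.13738182 -58.7456556    0.36885951 -36.68737855
 -57.22048989  -2.94856197]
```

```bash
cat > kin.py <<'E'
import numpy as np
from scipy.spatial.transform import Rotation as R
def fk(q,L1,L2,L3,h,a,d,dq=np.pi/2):
    Rz=lambda t:R.from_euler('z',t); Ry=lambda t:R.from_euler('y',t)
    r=Rz(q[0]); p=np.array([0,0,h])+r.apply([0,d,0]); r=r*Ry(q[1]); p=p+r.apply([0,0,L1])
    r=r*Ry(q[2]); p=p+r.apply([a,0,L2]); r=r*Rz(q[3])
    r=r*Ry(q[4]); r=r*Rz(q[5]+dq); p=p+r.apply([0,0,L3]); return p,r
E
python3 - <<'E'
from h import *; from kin import *
from scipy.optimize import least_squares
s=telemetry.get_state();q=s['qpos']
w=s['ee_rot'];Rm=R.from_quat([w[1],w[2],w[3],w[0]])
for dq in [0,np.pi/2,np.pi,-np.pi/2]:print(dq,(fk(q,.6,.4,.4,.1,0,.07,dq)[1].inv()*Rm).magnitude())
data=[([-1.22597897,.27660676,1.50612928,0,1.36068599,-.121],[.25808645,-.51324339,.23043453]),([-.07401093,.10851825,1.67829176,.0018,1.35487973,1.52267],[.4704,.0353,.249]),([-.58340447,.244156,1.635846,.0016,1.265179,.845],[.48392538,-.23559866,.19764979]),(q,s['position']),([-8.38451216e-02 , 3.17970833e-01 , 1.75509326e+00 ,-3.82164470e-04,1.06811455e+00 , 1.52864655e+00],[0.5382, 0.0238, 0.1117])]
for fixa in (0,1):
  fun=lambda x:np.concatenate([fk(a,*x[:4],x[4]*fixa,x[5])[0]-b for a,b in data])
  o=least_squares(fun,[.62,.41,.45,.17,0,.07]);print(o.x,o.fun*1e3)
E
```

```text
0 1.5707963267948966
1.5707963267948966 3.395319624118863e-16
3.141592653589793 1.5707963267948968
-1.5707963267948966 3.141592653589793
[0.56261385 0.41775033 0.33245067 0.1114201  0.87646824 0.06913821] [-3.23701445  8.22103008  1.88648112  2.41537395 -0.44342112 -0.26532002
 -0.93030638  0.2486236   0.12754625  0.56859252  0.37300357 -2.31814579
  7.86448887 -0.42221839  0.56943806]
[0.62535694 0.42358915 0.36209332 0.14468393 0.06664218 0.06927982] [-0.13925691  0.01510357 -0.51348126  0.64633542 -0.11799546 -0.61494162
 -0.54064959  0.21530086 -0.62728293  0.06851295 -0.10014015 -0.81051181
  0.56472366  0.32341512  2.56621811]
```

```bash
cat >> kin.py <<'E'
PR=[.6254,.4236,.3621,.1447,.0666,.0693]
lo=np.array([-2.89,-.75,.22,-1.18,.11,-2.7]);hi=np.array([2.89,2.08,2.7,4.32,2.71,2.7])
from scipy.optimize import least_squares
def ik(p,Rt,q0):
    def fun(q):
        pp,r=fk(q,*PR); return np.concatenate([(pp-p)*5,(Rt.inv()*r).as_rotvec()])
    o=least_squares(fun,np.clip(q0,lo+1e-3,hi-1e-3),bounds=(lo,hi),xtol=1e-10,ftol=1e-10); return o.x,np.linalg.norm(o.fun)
def ikall(p,Rt,n=30,seed=0):
    g=np.random.default_rng(seed);S=[]
    for _ in range(n):
        q,e=ik(p,Rt,g.uniform(lo,hi))
        if e<1e-4 and not any(np.abs(q-s).max()<.02 for s in S):S.append(q)
    return S
def pose(zt,yt):
    zt=zt/np.linalg.norm(zt);yt=yt-zt*(yt@zt);yt/=np.linalg.norm(yt);return R.from_matrix(np.c_[np.cross(yt,zt),yt,zt])
E
python3 - <<'E'
from h import *; from kin import *
np.set_printoptions(precision=3,suppress=True)
S=load('scene0')
print('mug',ray(S,427,157,.095),'base',ray(S,424,186,0))
nh=np.array([.734,-.679,0]);yc=np.array([.679,.734,0]);c=np.array([.5814,.360,.076])
xc=np.array([-.367,.34,.866])
for th in [0,15,30,45,60]:
    t=np.radians(th);z=-(np.sin(t)*nh+np.cos(t)*np.array([0,0,1]))
    for sg in (1,-1):
        tcp=c+.012*xc+z*.019
        print('stand',th,sg,[q for q in ikall(tcp,pose(z,sg*yc))])
b=np.array([.5415,.0283,.05]);px_=np.array([np.cos(-.039),np.sin(-.039),0]);py=np.array([-px_[1],px_[0],0])
for be in [-45,-30,-15,0,15,30,45]:
    t=np.radians(be);z=-(np.cos(t)*np.array([0,0,1])-np.sin(t)*px_)
    for sg in (1,-1):
        print('bay',be,sg,[q for q in ikall(b+z*.019,pose(z,sg*py))])
E
```

```text
mug [0.725 0.265 0.095] base [ 0.734  0.261 -0.   ]
stand 0 1 [array([ 0.461,  0.553,  1.477,  0.   ,  1.112, -0.363])]
stand 0 -1 []
stand 15 1 [array([ 0.344,  0.601,  1.416,  0.244,  1.257, -0.571])]
stand 15 -1 [array([0.344, 0.601, 1.416, 0.244, 1.257, 2.57 ])]
stand 30 1 [array([ 0.246,  0.678,  1.354,  0.436,  1.43 , -0.712])]
stand 30 -1 [array([0.246, 0.678, 1.354, 0.436, 1.43 , 2.43 ])]
stand 45 1 [array([ 0.169,  0.777,  1.295,  0.596,  1.609, -0.801])]
stand 45 -1 [array([0.169, 0.777, 1.295, 0.596, 1.609, 2.341])]
stand 60 1 [array([ 0.116,  0.888,  1.243,  0.738,  1.784, -0.852])]
stand 60 -1 [array([0.116, 0.888, 1.243, 0.738, 1.784, 2.289])]
bay -45 1 [array([-0.064,  0.818,  1.308, -0.018,  1.801, -1.593])]
bay -45 -1 [array([-0.064,  0.818,  1.308, -0.018,  1.801,  1.549])]
bay -30 1 [array([-0.067,  0.674,  1.471, -0.014,  1.52 , -1.594])]
bay -30 -1 [array([-0.067,  0.674,  1.471, -0.014,  1.52 ,  1.547])]
bay -15 1 [array([-0.071,  0.538,  1.652, -0.009,  1.213, -1.598])]
bay -15 -1 [array([-0.071,  0.538,  1.652, -0.009,  1.213,  1.543])]
bay 0 1 [array([-0.076,  0.42 ,  1.846, -0.   ,  0.875, -1.608])]
bay 0 -1 [array([-0.076,  0.42 ,  1.846, -0.   ,  0.875,  1.534])]
bay 15 1 [array([-0.083,  0.336,  2.049,  0.024,  0.495, -1.635])]
bay 15 -1 [array([-0.083,  0.336,  2.049,  0.024,  0.495,  1.507])]
bay 30 1 []
bay 30 -1 []
bay 45 1 [array([-0.106,  0.407,  2.472,  3.046,  0.523,  1.606])]
bay 45 -1 [array([-0.106,  0.407,  2.472,  3.046,  0.523, -1.536])]
```

The fit agrees to about 1 mm, and the model says a tilted grasp is reachable. I'll grasp with the tool 50° from vertical, facing the label, which clears the mug at about (0.73, 0.26). In the bay this leaves the tool tilted 10° toward the robot.

```bash
cat >> kin.py <<'E'
def plan(p0,R0,p1,R1,q0,ncall,quiet=False):
    """per-call slide/twist (normalised) & path IK check"""
    rv=(R1*R0.inv()).as_rotvec(); dp=np.array(p1)-p0
    print('per call slide',np.round(dp/ncall/.15,3),'twist',np.round(rv/ncall/(2*np.pi),4),'deg/call',np.degrees(np.linalg.norm(rv))/ncall,'mm/call',1e3*np.linalg.norm(dp)/ncall)
    q=q0
    for k in np.linspace(0,1,13)[1:]:
        q2,e=ik(p0+dp*k,R.from_rotvec(rv*k)*R0,q)
        if not quiet: print(np.round(p0+dp*k,3),np.round(q2,2),'e%.4f'%e)
        q=q2
    return q
def st():
    from rig import telemetry
    s=telemetry.get_state();w=s['ee_rot'];return s,s['position'],R.from_quat([w[1],w[2],w[3],w[0]]),s['qpos']
NH=np.array([.734,-.679,0]);YC=np.array([.679,.734,0])
def ztilt(th):
    t=np.radians(th);return -(np.sin(t)*NH+np.cos(t)*np.array([0,0,1]))
E
python3 - <<'E'
from kin import *
s,p,r,q=st();print(s['clock'],p)
z=ztilt(50)
plan(p,r,np.array([.678,.27,.24]),pose(z,YC),q,4)
E
```

```text
10.35 [ 0.48186668 -0.19223524  0.25717268]
per call slide [ 0.327  0.77  -0.029] twist [ 0.0339 -0.0012  0.0888] deg/call 34.225405283542685 mm/call 125.60468680110418
[ 0.498 -0.154  0.256] [-0.49  0.04  1.77  0.1   1.08  0.73] e0.0000
[ 0.515 -0.115  0.254] [-0.48  0.07  1.74  0.21  1.14  0.53] e0.0000
[ 0.531 -0.077  0.253] [-0.46  0.11  1.71  0.3   1.2   0.35] e0.0000
[ 0.547 -0.038  0.251] [-0.44  0.16  1.67  0.37  1.28  0.18] e0.0000
[0.564 0.    0.25 ] [-0.4   0.22  1.61  0.44  1.36  0.04] e0.0000
[0.58  0.039 0.249] [-0.35  0.29  1.55  0.49  1.44 -0.09] e0.0000
[0.596 0.077 0.247] [-0.3   0.37  1.47  0.53  1.54 -0.21] e0.0000
[0.613 0.116 0.246] [-0.24  0.45  1.37  0.56  1.63 -0.32] e0.0000
[0.629 0.154 0.244] [-0.18  0.54  1.26  0.58  1.74 -0.41] e0.0000
[0.645 0.193 0.243] [-0.12  0.63  1.13  0.61  1.85 -0.5 ] e0.0000
[0.662 0.231 0.241] [-0.05  0.73  0.98  0.63  1.98 -0.58] e0.0000
[0.678 0.27  0.24 ] [ 0.01  0.84  0.79  0.66  2.11 -0.64] e0.0000
```

```bash
python3 -m creep '{"slide":[[0.06,0.15,0.06],[0.13,0.31,0.12],[0.2,0.46,0.18],[0.26,0.62,0.24],[0.33,0.77,0.3]],"twist":[[0.0068,0,0.0178],[0.0136,-0.0005,0.0355],[0.0203,-0.0007,0.0533],[0.0271,-0.001,0.071],[0.0339,-0.0012,0.0888]],"fingers":[1,1,1,1,1]}'
python3 -m creep '{"slide":[[0.06,0.15,0],[0.13,0.31,0],[0.2,0.46,0],[0.26,0.62,0],[0.33,0.77,0]],"twist":[[0.0068,0,0.0178],[0.0136,-0.0005,0.0355],[0.0203,-0.0007,0.0533],[0.0271,-0.001,0.071],[0.0339,-0.0012,0.0888]],"fingers":[1,1,1,1,1]}'
python3 -m creep '{"slide":[[0.06,0.15,0],[0.13,0.31,0],[0.2,0.46,0],[0.26,0.62,0],[0.33,0.77,0]],"twist":[[0.0068,0,0.0178],[0.0136,-0.0005,0.0355],[0.0203,-0.0007,0.0533],[0.0271,-0.001,0.071],[0.0339,-0.0012,0.0888]],"fingers":[1,1,1,1,1]}'
python3 -m creep '{"slide":[[0.06,0.15,0],[0.13,0.31,0],[0.2,0.46,-0.1],[0.26,0.62,-0.2],[0.33,0.77,-0.3],[0.33,0.77,-0.3],[0.33,0.77,-0.3]],"twist":[[0.0068,0,0.0178],[0.0136,-0.0005,0.0355],[0.0203,-0.0007,0.0533],[0.0271,-0.001,0.071],[0.0339,-0.0012,0.0888],[0.0339,-0.0012,0.0888],[0.0339,-0.0012,0.0888]],"fingers":[1,1,1,1,1,1,1]}'
python3 -c "
from h import *
grab('wrist','w7')
from kin import *
s,p,r,q=st();print(s['clock'],p,q);print(r.as_matrix())"
```

```text
clock: 10.85
position: [0.5354, -0.08, 0.3028]
ee_rot: [-0.051, 0.933, 0.326, 0.146]
contact_force: [0.3, 0.2, 0.4]
width: 0.0856
clock: 11.35
position: [0.5854, 0.0352, 0.302]
ee_rot: [-0.186, 0.796, 0.552, 0.163]
contact_force: [0.0, -0.7, 0.1]
width: 0.0856
clock: 11.85
position: [0.6354, 0.1507, 0.3013]
ee_rot: [-0.304, 0.589, 0.73, 0.166]
contact_force: [0.9, 0.5, 0.2]
width: 0.0856
clock: 12.55
position: [0.6843, 0.2668, 0.254]
ee_rot: [-0.397, 0.332, 0.842, 0.154]
contact_force: [-0.4, -0.6, 0.6]
width: 0.086
12.6 [0.68400077 0.2661236  0.25646889] [ 0.00690358  0.84183566  0.74366744  0.68261074  2.15345862 -0.60530516]
[[-0.46690374  0.68165115 -0.56334058]
 [ 0.43734594  0.73167387  0.52285932]
 [ 0.76858924 -0.00224974 -0.63973863]]
```

View pics/w7.png

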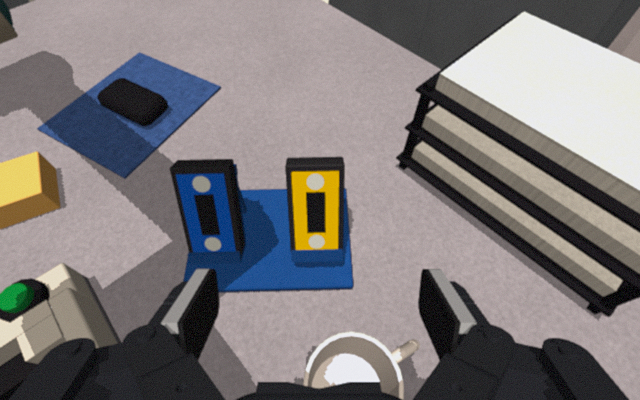

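The yellow label is at wrist (316,210), the blue one at (207,210), with the mug below and the paper trays at right. I'll crop for corners.

```bash
python3 -c "
from h import *
crop('w7',160,140,380,300,3.5,'c10')"
```

```text
(no output)
```

View pics/c10.png

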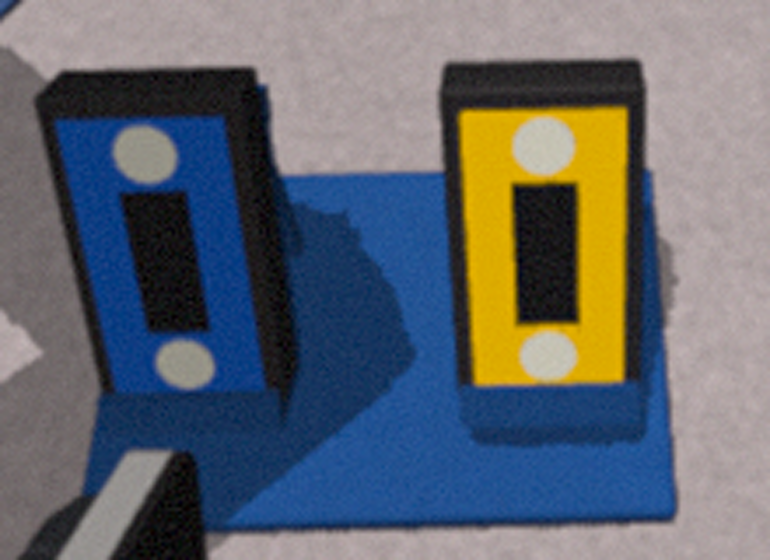

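Run:
```python
from h import *
np.set_printoptions(precision=4,suppress=True)
W=load('w7')
cv=lambda u,v:(160+u/3.5,140+v/3.5)
# plane fit
P=[]
for u in range(int(160+475/3.5),int(160+615/3.5)):
    for v in range(int(140+120/3.5),int(140+370/3.5)):
        if W['depth'][v,u]>0:P.append(px(W,u,v,W['depth'][v,u]))
P=np.array(P);c=P.mean(0);U,s,Vt=np.linalg.svd(P-c,full_matrices=False);n=Vt[2]*np.sign(Vt[2][2])
print('plane',c,n,'rms',s[2]/len(P)**.5,'tilt',np.degrees(np.arccos(n[2])),np.degrees(np.arctan2(n[1],n[0])))
def onp(u,v):
    T=W['world_from_camera'];u,v=cv(u,v);r=T[:3,:3]@np.array([(u-W['cx'])/f(W),(v-W['cy'])/f(W),1]);o=T[:3,3]
    return o+r*((c-o)@n)/(r@n)
L=[onp(*q) for q in [(458,110),(628,106),(627,381),(472,385)]]
print('label',np.array(L),'lens',[np.linalg.norm(L[i]-L[i-1]) for i in range(4)],'mean',np.mean(L,0))
d=[onp(543,146),onp(548,356)];print('dots',d,np.mean(d,0),'slope',(d[0]-d[1])/np.linalg.norm(d[0]-d[1]))
t=[onp(443,97),onp(642,92)];print('top edge',t,np.linalg.norm(t[0]-t[1]),'dir',np.degrees(np.arctan2(*(t[1]-t[0])[[1,0]])))
x=np.array([-n[0]*n[2],-n[1]*n[2],n[0]**2+n[1]**2]);x/=np.linalg.norm(x)
print('x up',x,'center from top',np.mean(t,0)-.055*x-.012*n,'center from label',np.mean(L,0)-.012*n,'from dots',np.mean(d,0)-.012*n)
print('paper tray',px(W,402,160),px(W,590,300),px(W,430,90),'mug',px(W,350,340),px(W,312,365))
b=[onp(190,265),];print('lipfront',px(W,*[int(k) for k in cv(555,410)]))
```

```text
plane [0.5845 0.3527 0.0848] [ 0.6467 -0.5765  0.4994] rms 0.0007143130255129349 tilt 60.040278381931934 -41.71801637338615
label [[0.5526 0.3505 0.1235]
 [0.5851 0.387  0.1237]
 [0.6218 0.3555 0.0398]
 [0.5884 0.3179 0.0396]] lens [np.float64(0.09681471157884909), np.float64(0.048849552450104555), np.float64(0.09673072530469903), np.float64(0.05031343468793273)] mean [0.587  0.3527 0.0817]
dots [array([0.5732, 0.3646, 0.1132]), array([0.6009, 0.34  , 0.0489])] [0.587  0.3523 0.081 ] slope [-0.374   0.331   0.8664]
top edge [array([0.5484, 0.3488, 0.1271]), array([0.5861, 0.3914, 0.1273])] 0.056864731772890295 dir 48.43568446430325
x up [-0.3728  0.3323  0.8664] center from top [0.58   0.3587 0.0736] center from label [0.5792 0.3596 0.0757] from dots [0.5793 0.3592 0.075 ]
paper tray [0.5804 0.5209 0.0209] [0.8478 0.5208 0.0204] [0.5852 0.5253 0.1438] mug [0.7016 0.2877 0.0776] [0.6948 0.2486 0.0893]
lipfront [0.6116 0.3322 0.0365]
```

```bash
sed -i 's/^NH=.*/a_=np.radians(-42.0);NH=np.array([np.cos(a_),np.sin(a_),0]);YC=np.array([-NH[1],NH[0],0])/' kin.py
python3 - <<'E'
from kin import *
np.set_printoptions(precision=4,suppress=True)
s,p,r,q=st();z=ztilt(50);c=np.array([.5793,.3593,.0755]);xc=np.array([-.5*NH[0],-.5*NH[1],.866])
g=c+.010*xc+z*.019;print('g',g,'now',p)
q=plan(p,r,g-z*.08,pose(z,YC),q,1)
q=plan(g-z*.08,pose(z,YC),g,pose(z,YC),q,1)
E
```

```text
g [0.5648 0.3724 0.0719] now [0.684  0.2661 0.2565]
per call slide [-0.491  0.435 -0.887] twist [-0.0002 -0.0007  0.0027] deg/call 1.0077205799074183 mm/call 165.54064061308594
[0.678 0.272 0.245] [ 0.02  0.83  0.79  0.67  2.12 -0.63] e0.0000
[0.672 0.277 0.234] [ 0.02  0.83  0.82  0.66  2.09 -0.64] e0.0000
[0.666 0.282 0.223] [ 0.03  0.82  0.86  0.65  2.06 -0.66] e0.0000
[0.659 0.288 0.212] [ 0.04  0.82  0.89  0.65  2.04 -0.68] e0.0000
[0.653 0.293 0.201] [ 0.04  0.82  0.93  0.64  2.01 -0.69] e0.0000
[0.647 0.299 0.19 ] [ 0.05  0.82  0.96  0.64  1.98 -0.71] e0.0000
[0.641 0.304 0.179] [ 0.06  0.81  0.99  0.63  1.95 -0.72] e0.0000
[0.635 0.31  0.168] [ 0.06  0.81  1.02  0.63  1.93 -0.74] e0.0000
[0.629 0.315 0.157] [ 0.07  0.81  1.05  0.63  1.9  -0.75] e0.0000
[0.623 0.321 0.146] [ 0.08  0.81  1.07  0.62  1.87 -0.76] e0.0000
[0.616 0.326 0.134] [ 0.09  0.82  1.1   0.62  1.85 -0.77] e0.0000
[0.61  0.331 0.123] [ 0.09  0.82  1.13  0.62  1.82 -0.79] e0.0000
per call slide [-0.304  0.273 -0.343] twist [0. 0. 0.] deg/call 0.0 mm/call 80.0
[0.607 0.335 0.119] [ 0.1   0.82  1.14  0.62  1.81 -0.79] e0.0000
[0.603 0.338 0.115] [ 0.1   0.82  1.15  0.62  1.8  -0.79] e0.0000
[0.599 0.342 0.111] [ 0.11  0.82  1.17  0.62  1.78 -0.8 ] e0.0000
[0.595 0.345 0.106] [ 0.11  0.82  1.18  0.62  1.77 -0.8 ] e0.0000
[0.591 0.348 0.102] [ 0.12  0.81  1.19  0.63  1.76 -0.81] e0.0000
[0.588 0.352 0.098] [ 0.12  0.81  1.2   0.63  1.75 -0.81] e0.0000
[0.584 0.355 0.093] [ 0.13  0.81  1.22  0.63  1.73 -0.81] e0.0000
[0.58  0.359 0.089] [ 0.13  0.81  1.23  0.63  1.72 -0.82] e0.0000
[0.576 0.362 0.085] [ 0.14  0.81  1.24  0.63  1.71 -0.82] e0.0000
[0.572 0.366 0.081] [ 0.14  0.82  1.25  0.63  1.7  -0.82] e0.0000
[0.569 0.369 0.076] [ 0.15  0.82  1.26  0.64  1.69 -0.83] e0.0000
[0.565 0.372 0.072] [ 0.15  0.82  1.27  0.64  1.67 -0.83] e0.0000
```

```bash
python3 -m creep '{"slide":[[-0.1,0.09,-0.18],[-0.2,0.17,-0.35],[-0.3,0.26,-0.53],[-0.4,0.35,-0.71],[-0.49,0.435,-0.887],[-0.49,0.435,-0.887],[-0.49,0.435,-0.887]],"twist":[[0,0,0.001],[0,0,0.002],[-0.0002,-0.0007,0.0027],[-0.0002,-0.0007,0.0027],[-0.0002,-0.0007,0.0027],[-0.0002,-0.0007,0.0027],[-0.0002,-0.0007,0.0027]],"fingers":[1,1,1,1,1,1,1]}'
python3 - <<'E'
from h import *
from kin import *
d=grab('wrist','w8')
np.set_printoptions(precision=4,suppress=True)
s,p,r,q=st();z=ztilt(50);g=np.array([.5648,.3724,.0719]);print(s['clock'],p)
plan(p,r,g,pose(z,YC),q,1,True)
E
```

```text
clock: 13.3
position: [0.6105, 0.3315, 0.1274]
ee_rot: [-0.393, 0.324, 0.847, 0.153]
contact_force: [-0.5, 0.6, 0.5]
width: 0.0853
13.35 [0.6114 0.3314 0.1279]
per call slide [-0.31   0.273 -0.373] twist [-0.0002  0.0011  0.0001] deg/call 0.38644046607713 mm/call 83.54562468174306
```

View pics/w8.png

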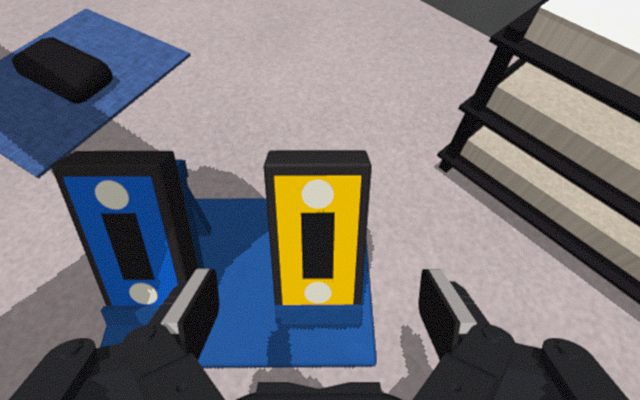

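The cartridge is centred between the fingers and the blue one is clear of the left finger. Moving in.

```bash
python3 -m creep '{"slide":[[-0.05,0.04,-0.06],[-0.1,0.09,-0.12],[-0.15,0.14,-0.19],[-0.21,0.18,-0.25],[-0.26,0.23,-0.31],[-0.31,0.273,-0.373],[-0.31,0.273,-0.373],[-0.31,0.273,-0.373]],"twist":[[0,0,0],[0,0.0005,0],[0,0.001,0],[0,0.001,0],[0,0.001,0],[0,0.001,0],[0,0.001,0],[0,0.001,0]],"fingers":[1,1,1,1,1,1,1,1]}'
python3 - <<'E'
from h import *
from kin import *
grab('wrist','w9');grab('scene','s9');crop('s9',305,70,445,190,5,'c11')
s,p,r,q=st();print(s['clock'],p,s['contact_force'])
E
```

```text
clock: 14.15
position: [0.5629, 0.374, 0.0691]
ee_rot: [-0.397, 0.324, 0.846, 0.151]
contact_force: [1.1, 0.5, 0.3]
width: 0.0854
14.25 [0.5638583  0.37355786 0.06968555] [ 0.41054649 -0.28778126 -0.14970201]
```

View pics/w9.png

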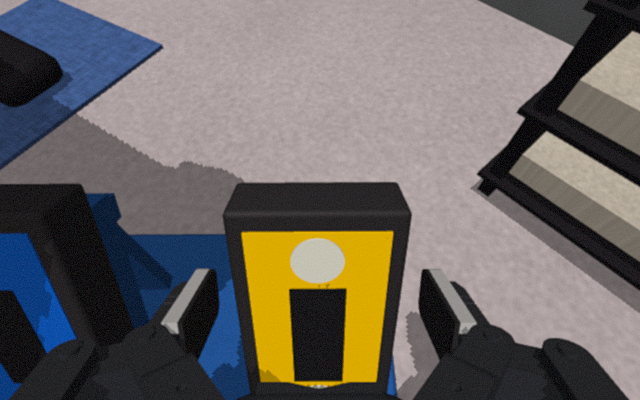

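View pics/c11.png

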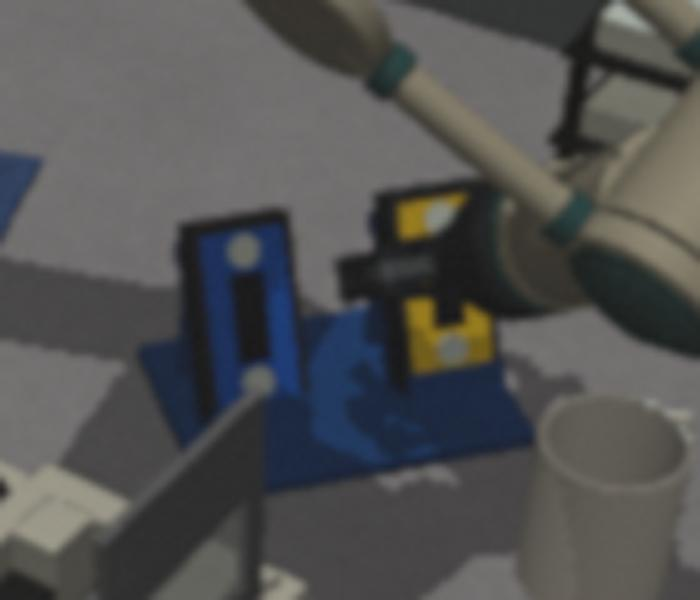

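```bash
python3 -m creep '{"slide":[[0,0,0],[0,0,0],[0,0,0],[0,0,0],[0,0,0],[0,0,0],[0,0,0],[0,0,0]],"twist":[[0,0,0],[0,0,0],[0,0,0],[0,0,0],[0,0,0],[0,0,0],[0,0,0],[0,0,0]],"fingers":[-1,-1,-1,-1,-1,-1,-1,-1]}' 50
python3 -m creep '{"slide":[[-0.012,0.011,0.03],[-0.025,0.022,0.058],[-0.037,0.034,0.087],[-0.05,0.045,0.115],[-0.062,0.056,0.144],[-0.074,0.067,0.173],[-0.074,0.067,0.173]],"twist":[[0,0,0],[0,0,0],[0,0,0],[0,0,0],[0,0,0],[0,0,0],[0,0,0]],"fingers":[-1,-1,-1,-1,-1,-1,-1]}' 50
python3 - <<'E'
from h import *
from kin import *
grab('wrist','w10');grab('scene','s10');crop('s10',305,70,445,190,5,'c11')
s,p,r,q=st();print(s['clock'],p,s['contact_force'])
E
```

```text
clock: 15.05
position: [0.564, 0.3732, 0.0698]
ee_rot: [-0.396, 0.325, 0.846, 0.151]
contact_force: [3.5, -3.7, 4.1]
width: 0.0593
clock: 15.75
position: [0.5533, 0.383, 0.0947]
ee_rot: [-0.395, 0.325, 0.846, 0.151]
contact_force: [4.7, -3.8, 1.6]
width: 0.0592
15.85 [0.55332656 0.38298488 0.09476138] [ 4.5950413  -3.18125379  1.57188835]
```

View pics/c11.png

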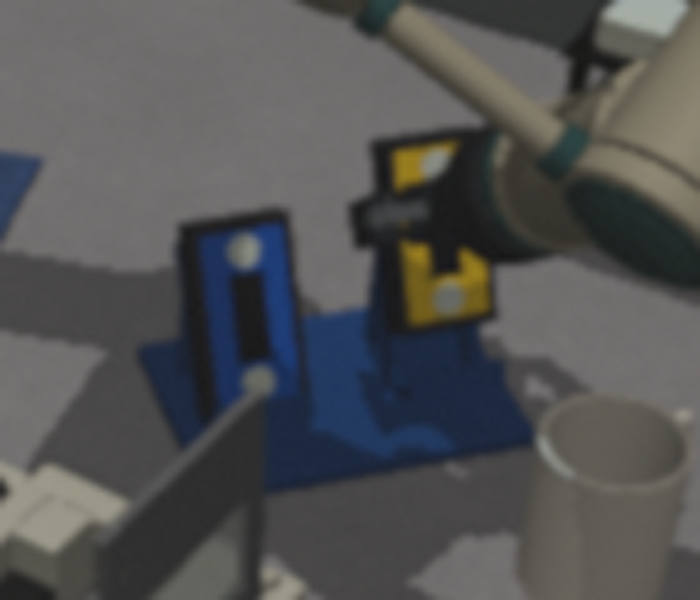

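View pics/w10.png

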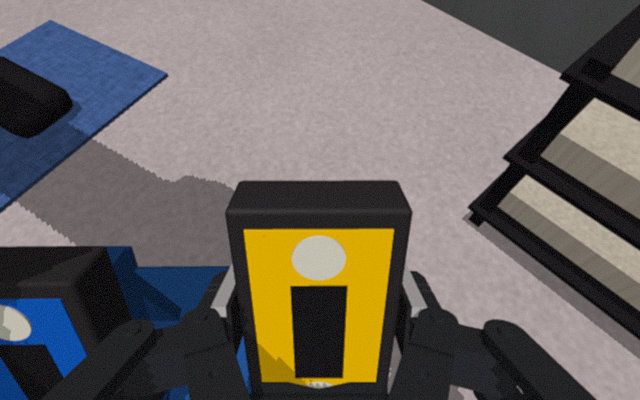

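The new cartridge is out of the stand and held (59 mm). Next: clear the ribs along the label normal, rise, then compute the bay pose.

```bash
python3 -m creep '{"slide":[[0.07,-0.06,0.06],[0.14,-0.12,0.12],[0.21,-0.18,0.2],[0.28,-0.25,0.35],[0.32,-0.28,0.55],[0.34,-0.3,0.75],[0.34,-0.3,0.95],[0.34,-0.3,1.0],[0.34,-0.3,1.0]],"twist":[[0,0,0],[0,0,0],[0,0,0],[0,0,0],[0,0,0],[0,0,0],[0,0,0],[0,0,0],[0,0,0]],"fingers":[-1,-1,-1,-1,-1,-1,-1,-1,-1]}' 50
cat >> kin.py <<'E'
def grip():
    Rt=R.from_quat([.325,.846,.151,-.396]);pt=np.array([.564,.3732,.0698]);c=np.array([.5793,.3593,.0755])
    zc=.866*NH+np.array([0,0,.5]);xc=np.array([-.5*NH[0],-.5*NH[1],.866]);Rc=R.from_matrix(np.c_[xc,np.cross(zc,xc),zc])
    return Rt.inv()*Rc, Rt.inv().apply(c-pt)   # cart in tool
YAWP=-.039
def bayR(): 
    px_=np.array([np.cos(YAWP),np.sin(YAWP),0]);return R.from_matrix(np.c_[-px_,[px_[1],-px_[0],0],[0,0,1]])
def tool_for(c):
    Rg,og=grip();Rt=bayR()*Rg.inv();return c-Rt.apply(og),Rt
E
python3 - <<'E'
from h import *
from kin import *
np.set_printoptions(precision=4,suppress=True)
s,p,r,q=st();print(s['clock'],p,q)
print(grip()[1])
b=np.array([.5415,.0283,.05])
pt,Rt=tool_for(b);print('seat tool',pt,Rt.as_matrix()[:,2])
up=pt+[0,0,.17]
q1=plan(p,r,up,Rt,q,3)
plan(up,Rt,pt,Rt,q1,1)
E
```

```text
clock: 16.75
position: [0.6031, 0.339, 0.2454]
ee_rot: [-0.396, 0.324, 0.846, 0.151]
contact_force: [-0.2, -0.1, -2.2]
width: 0.059
16.75 [0.6031 0.339  0.2454] [ 0.1015  0.7243  1.0124  0.6685  1.986  -0.647 ]
[-0.0089 -0.0001 -0.0195]
seat tool [0.5361 0.0286 0.0292] [ 0.1713 -0.0082 -0.9852]
per call slide [-0.149 -0.69  -0.103] twist [-0.0213 -0.0524  0.0333] deg/call 23.624466666932175 mm/call 106.95256145294026
[0.598 0.313 0.242] [ 0.1   0.69  1.04  0.58  1.96 -0.74] e0.0000
[0.592 0.287 0.238] [ 0.09  0.64  1.08  0.5   1.92 -0.83] e0.0000
[0.586 0.261 0.234] [ 0.08  0.6   1.13  0.42  1.87 -0.91] e0.0000
[0.581 0.236 0.23 ] [ 0.08  0.55  1.18  0.35  1.81 -1.  ] e0.0000
[0.575 0.21  0.226] [ 0.07  0.5   1.24  0.29  1.74 -1.08] e0.0000
[0.57  0.184 0.222] [ 0.06  0.46  1.31  0.23  1.66 -1.16] e0.0000
[0.564 0.158 0.218] [ 0.05  0.4   1.38  0.18  1.58 -1.23] e0.0000
[0.558 0.132 0.215] [ 0.03  0.35  1.45  0.13  1.48 -1.3 ] e0.0000
[0.553 0.106 0.211] [ 0.01  0.3   1.52  0.09  1.39 -1.37] e0.0000
[0.547 0.08  0.207] [-0.01  0.25  1.6   0.05  1.28 -1.45] e0.0000
[0.542 0.054 0.203]
[... 286 characters left out ...]
8  0.18  1.81  0.01  0.98 -1.61] e0.0000
[0.536 0.029 0.157] [-0.08  0.19  1.83  0.01  0.95 -1.61] e0.0000
[0.536 0.029 0.143] [-0.08  0.21  1.85  0.01  0.91 -1.61] e0.0000
[0.536 0.029 0.128] [-0.08  0.22  1.87  0.01  0.87 -1.61] e0.0000
[0.536 0.029 0.114] [-0.08  0.24  1.89  0.01  0.84 -1.61] e0.0000
[0.536 0.029 0.1  ] [-0.08  0.25  1.91  0.01  0.8  -1.62] e0.0000
[0.536 0.029 0.086] [-0.08  0.27  1.93  0.01  0.77 -1.62] e0.0000
[0.536 0.029 0.072] [-0.08  0.29  1.95  0.01  0.73 -1.62] e0.0000
[0.536 0.029 0.058] [-0.08  0.31  1.97  0.01  0.69 -1.62] e0.0000
[0.536 0.029 0.043] [-0.08  0.33  1.98  0.01  0.65 -1.62] e0.0000
[0.536 0.029 0.029] [-0.08  0.35  2.    0.01  0.62 -1.62] e0.0000
```

```bash
python3 -m creep '{"slide":[[-0.04,-0.17,0.08],[-0.07,-0.34,0.15],[-0.11,-0.52,0.23],[-0.15,-0.69,0.3]],"twist":[[-0.0053,-0.0131,0.0083],[-0.0107,-0.0262,0.0167],[-0.016,-0.0393,0.025],[-0.0213,-0.0524,0.0333]],"fingers":[-1,-1,-1,-1]}' 50
python3 -m creep '{"slide":[[-0.04,-0.17,0],[-0.07,-0.34,0],[-0.11,-0.52,0],[-0.15,-0.69,0]],"twist":[[-0.0053,-0.0131,0.0083],[-0.0107,-0.0262,0.0167],[-0.016,-0.0393,0.025],[-0.0213,-0.0524,0.0333]],"fingers":[-1,-1,-1,-1]}' 50
python3 -m creep '{"slide":[[-0.04,-0.17,0],[-0.07,-0.34,0],[-0.11,-0.52,0],[-0.15,-0.69,0],[-0.15,-0.69,-0.2],[-0.15,-0.69,-0.4],[-0.15,-0.69,-0.5],[-0.15,-0.69,-0.5]],"twist":[[-0.0053,-0.0131,0.0083],[-0.0107,-0.0262,0.0167],[-0.016,-0.0393,0.025],[-0.0213,-0.0524,0.0333],[-0.0213,-0.0524,0.0333],[-0.0213,-0.0524,0.0333],[-0.0213,-0.0524,0.0333],[-0.0213,-0.0524,0.0333]],"fingers":[-1,-1,-1,-1,-1,-1,-1,-1]}' 50
python3 - <<'E'
from h import *
from kin import *
np.set_printoptions(precision=4,suppress=True)
for n in ['wrist','scene','side']:grab(n,n+'11')
crop('scene11',245,75,385,225,4,'c12');crop('side11',230,70,400,240,3.5,'c13')
s,p,r,q=st();print(s['clock'],p,q)
pt,Rt=tool_for(np.array([.5415,.0283,.05]))
plan(p,r,pt,Rt,q,1,True)
E
```

```text
clock: 17.15
position: [0.58, 0.2341, 0.2879]
ee_rot: [-0.244, 0.231, 0.936, 0.102]
contact_force: [-1.0, 0.1, -1.7]
width: 0.0591
clock: 17.55
position: [0.557, 0.1307, 0.2877]
ee_rot: [-0.081, 0.127, 0.987, 0.05]
contact_force: [0.1, -0.6, -1.9]
width: 0.059
clock: 18.35
position: [0.5316, 0.0286, 0.2101]
ee_rot: [0.08, 0.02, 0.997, -0.002]
contact_force: [-0.3, -0.5, -2.0]
width: 0.0595
18.5 [0.5357 0.0283 0.2149] [-0.0803  0.1394  1.742   0.0056  1.0902 -1.613 ]
per call slide [ 0.003  0.002 -1.238] twist [ 0.0001 -0.0004 -0.    ] deg/call 0.1342936824563386 mm/call 185.69404952783913
```

View pics/wrist11.png

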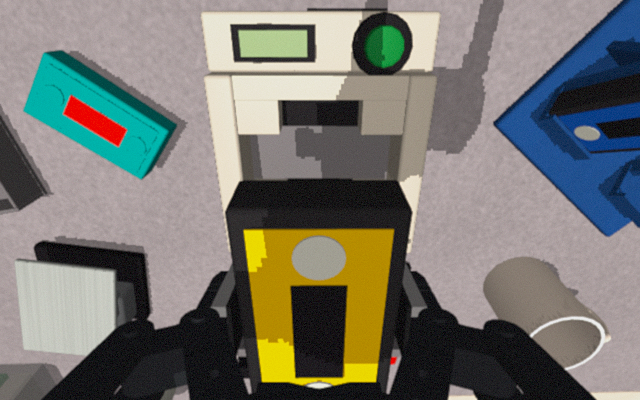

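View pics/c12.png

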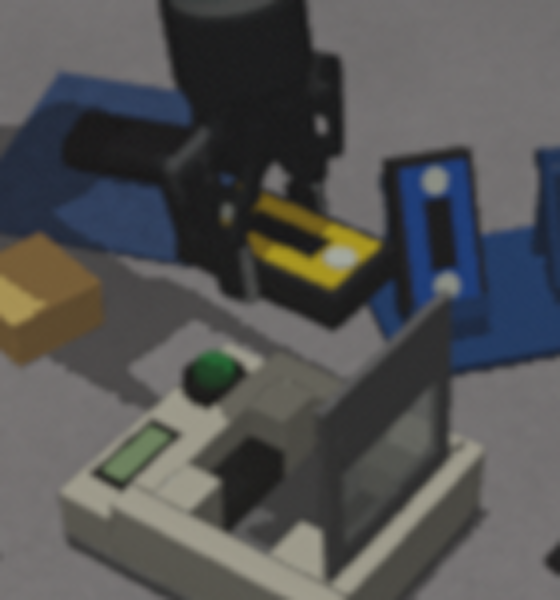

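View pics/c13.png

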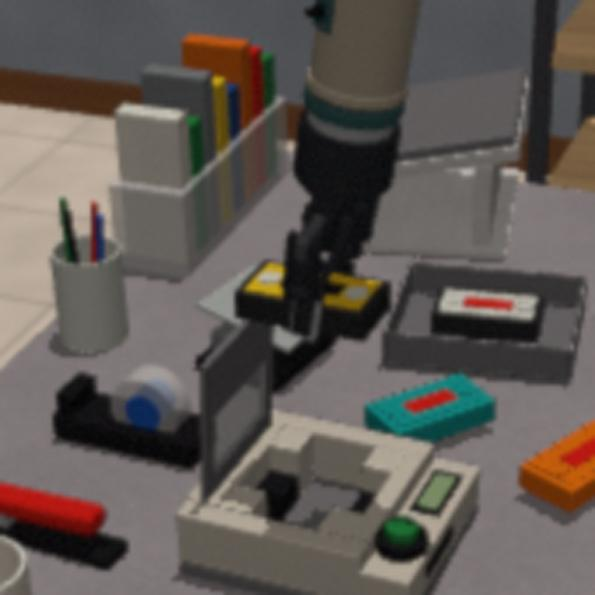

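Run:
```python
from h import *
from kin import *
np.set_printoptions(precision=4,suppress=True)
W=load('wrist11');crop('wrist11',215,165,425,395,2.5,'c14')
def planefit(W,u0,v0,u1,v1):
    P=np.array([px(W,u,v,W['depth'][v,u]) for u in range(u0,u1) for v in range(v0,v1) if W['depth'][v,u]>0])
    c=P.mean(0);U,s,Vt=np.linalg.svd(P-c,full_matrices=False);n=Vt[2]*np.sign(Vt[2][2]);return c,n,s[2]/len(P)**.5
print(planefit(W,260,235,375,370))
D=load('side11')
s,p,r,q=st();Rg,og=grip();print('pred centre',p+r.apply(og),'pred normal',(r*Rg).as_matrix()[:,2],'x',(r*Rg).as_matrix()[:,0])
```

```text
(array([0.5211, 0.0284, 0.2418]), array([0.0147, 0.004 , 0.9999]), np.float64(0.0005412735856776504))
pred centre [0.5411 0.028  0.2357] pred normal [0.0023 0.0004 1.    ] x [-0.9992  0.039   0.0023]
```

View pics/c14.png

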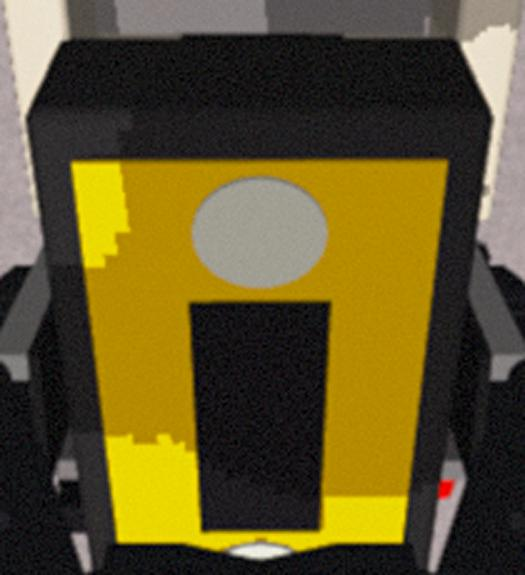

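Run:
```python
from h import *
np.set_printoptions(precision=4,suppress=True)
W=grab('wrist','wrist12')
from kin import *
s,p,r,q=st();Rg,og=grip();c=p+r.apply(og);print(p,'pred',c)
P=np.array([px(W,u,v,W['depth'][v,u]) for u in range(262,372) for v in range(240,365) if W['depth'][v,u]>0])
m=P.mean(0);U,S_,Vt=np.linalg.svd(P-m,full_matrices=False);print(m,Vt[2]*np.sign(Vt[2][2]))
# label edges by colour
hsv=cv2.cvtColor(W['img'],cv2.COLOR_BGR2HSV);M=(hsv[...,0]>18)&(hsv[...,0]<32)&(hsv[...,1]>150)&(hsv[...,2]>80)
ys,xs=np.nonzero(M[200:395,220:420]);ys+=200;xs+=220
top=ys.min();row=xs[ys==top+3];print(top,row.min(),row.max())
a=ray(W,row.min(),top,m[2]);b=ray(W,row.max()+1,top,m[2]);print(a,b,np.linalg.norm(a-b))
e=(a+b)/2;t=(b-a)/np.linalg.norm(b-a);n=np.array([t[1],-t[0],0]);print('yaw',np.arctan2(-t[0],t[1]),'centre est',e+np.array([1,0,0])*.0485)
```

```text
[0.5361 0.0283 0.2156] pred [0.5415 0.028  0.2364]
[0.5246 0.028  0.2466] [0.005  0.0044 1.    ]
228 243 394
[0.491  0.0061 0.2466] [0.4929 0.0544 0.2466] 0.048335274781418316
yaw -0.03850575622581336 centre est [0.5404 0.0302 0.2466]
```

The predicted and measured cartridge centres agree to about 1 mm and it is level. Descending to just above the bay.

```bash
python3 -m creep '{"slide":[[0,0,-0.15],[0,0.002,-0.4],[0,0.002,-0.65],[0,0.002,-0.85],[0,0.002,-0.95],[0,0.002,-0.95],[0,0.002,-0.95]],"twist":[[0,0,0],[0,0,0],[0,0,0],[0,0,0],[0,0,0],[0,0,0],[0,0,0]],"fingers":[-1,-1,-1,-1,-1,-1,-1]}' 50
python3 - <<'E'
from h import *
from kin import *
np.set_printoptions(precision=4,suppress=True)
for n in ['wrist','side']:grab(n,n+'13')
crop('side13',250,100,390,260,4,'c13')
s,p,r,q=st();print(s['clock'],p,s['contact_force'])
pt,Rt=tool_for(np.array([.5415,.0283,.05]));print('yawpitch',(r*grip()[0]).as_matrix()[:,2])
plan(p,r,pt,Rt,q,1,True)
E
```

```text
clock: 19.25
position: [0.5369, 0.0284, 0.0738]
ee_rot: [0.086, 0.02, 0.996, -0.003]
contact_force: [0.3, 0.1, -1.3]
width: 0.059
19.35 [0.5373 0.0284 0.0745] [ 0.1451  0.1399 -1.3359]
yawpitch [-0.0022  0.0007  1.    ]
per call slide [-0.008  0.001 -0.302] twist [0.0001 0.0004 0.0001] deg/call 0.1347230028684783 mm/call 45.316439021549506
```

View pics/wrist13.png

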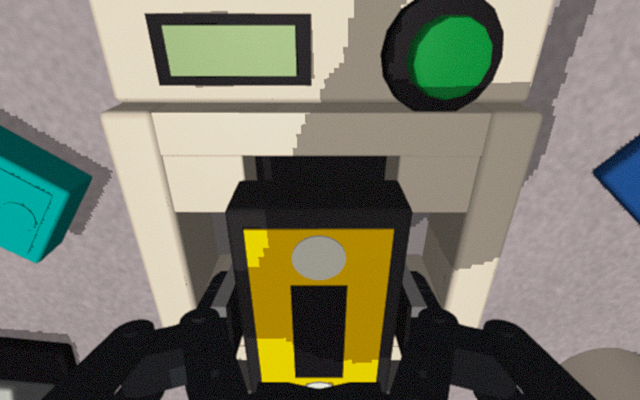

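View pics/c13.png

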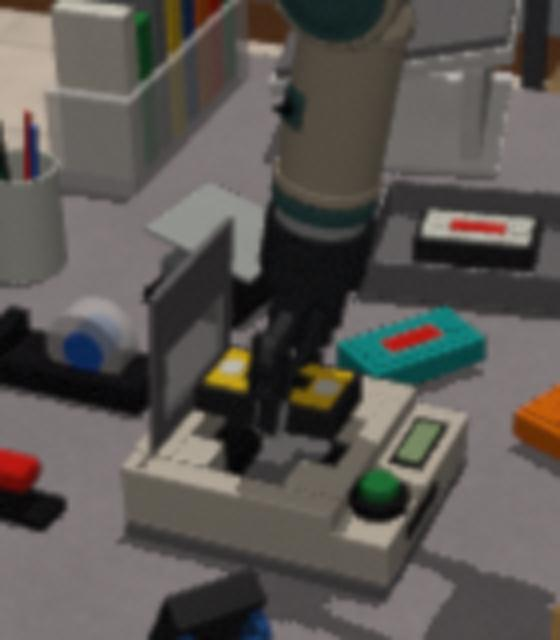

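```bash
python3 - <<'E'
from h import *
np.set_printoptions(precision=4,suppress=True)
W=load('wrist13')
a=ray(W,246,156,.064);b=ray(W,399,156,.064);m=(a+b)/2;print(a,b,np.linalg.norm(a-b),'bay centre est',m+.0575*np.array([np.cos(-.039),np.sin(-.039),0]))
from kin import *
s,p,r,q=st();c=p+r.apply(grip()[1]);print('cart pred',c)
l=ray(W,243.5,229,c[2]+.012);k=ray(W,393.5,229,c[2]+.012);e=(l+k)/2;print('label edge',l,k,'cart centre est',e+.0485*np.array([np.cos(-.039),np.sin(-.039),0]))
E
python3 -c "
from h import *
crop('wrist13',220,130,430,270,3.6,'c14')"
```

```text
[0.4834 0.0007 0.064 ] [0.4859 0.0634 0.064 ] 0.0627478629312064 bay centre est [0.5421 0.0298 0.064 ]
cart pred [0.5427 0.0281 0.0953]
label edge [0.4912 0.0069 0.1073] [0.493  0.0536 0.1073] cart centre est [0.5406 0.0283 0.1073]
```

View pics/c14.png

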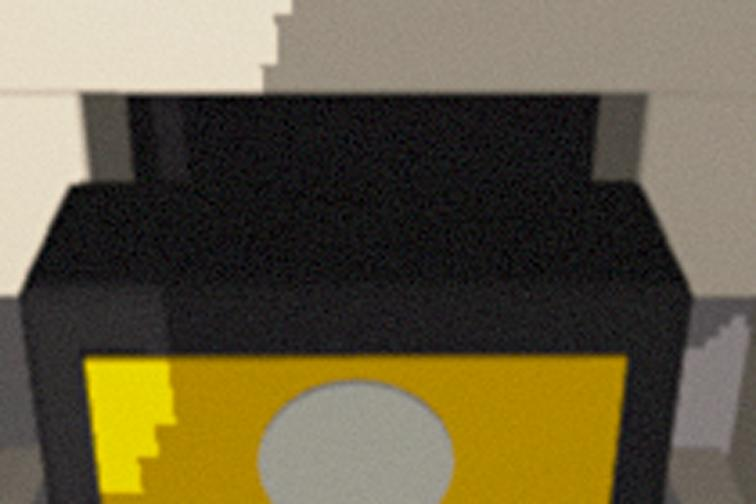

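```bash
python3 -m creep '{"slide":[[0,0.007,-0.05],[0,0.007,-0.1],[0,0.007,-0.14],[0,0.007,-0.18],[0,0.007,-0.21],[0,0.007,-0.24],[0,0.007,-0.26],[0,0.007,-0.275],[0,0.007,-0.28],[0,0.007,-0.28]],"twist":[[0,0,0],[0,0,0],[0,0,0],[0,0,0],[0,0,0],[0,0,0],[0,0,0],[0,0,0],[0,0,0],[0,0,0]],"fingers":[-1,-1,-1,-1,-1,-1,-1,-1,-1,-1]}' 50
python3 - <<'E'
from h import *
from kin import *
np.set_printoptions(precision=4,suppress=True)
for n in ['wrist','side']:grab(n,n+'14')
crop('side14',250,100,390,260,4,'c13');crop('wrist14',180,100,470,390,2,'c14')
s,p,r,q=st();print(s['clock'],p,s['contact_force'],'c',p+r.apply(grip()[1]))
E
```

```text
clock: 20.35
position: [0.5357, 0.0295, 0.0309]
ee_rot: [0.085, 0.02, 0.996, -0.003]
contact_force: [-0.5, -0.6, -1.7]
width: 0.0592
20.45 [0.5358 0.0295 0.031 ] [-0.3953  0.4113 -1.1404] c [0.5412 0.0292 0.0517]
```

View pics/c13.png

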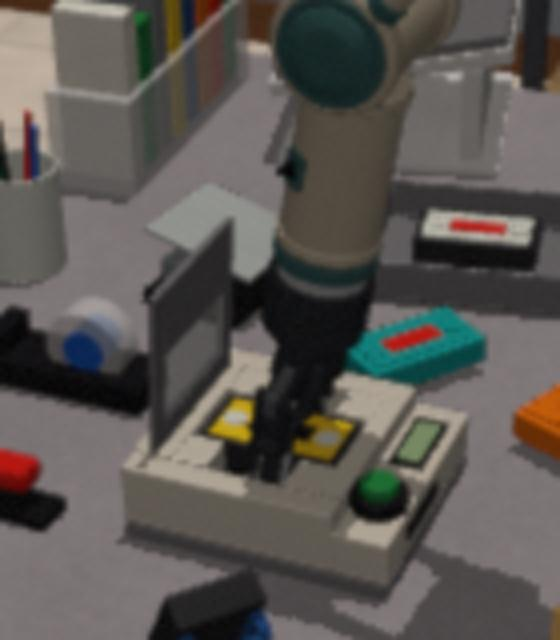

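View pics/c14.png

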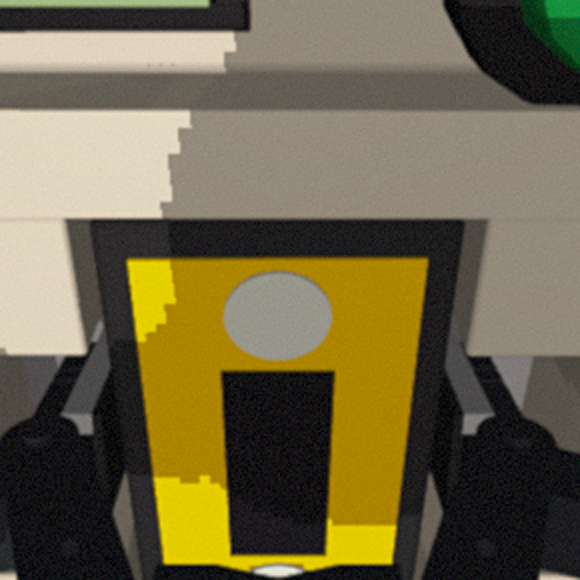

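In the pocket with no contact force, about 1.7 mm above seated. Lowering to contact.

```bash
python3 -m creep '{"slide":[[0,0,-0.005],[0,0,-0.01],[0,0,-0.012],[0,0,-0.012]],"twist":[[0,0,0],[0,0,0],[0,0,0],[0,0,0]],"fingers":[-1,-1,-1,-1]}' 50
python3 -m creep '{"slide":[[0,0,-0.004],[0,0,-0.008],[0,0,-0.008]],"twist":[[0,0,0],[0,0,0],[0,0,0]],"fingers":[-1,-1,-1]}' 50
```

```text
clock: 20.85
position: [0.5359, 0.0295, 0.0306]
ee_rot: [0.086, 0.02, 0.996, -0.003]
contact_force: [-3.8, -0.5, 11.1]
width: 0.0591
clock: 21.15
position: [0.536, 0.0295, 0.0306]
ee_rot: [0.087, 0.02, 0.996, -0.003]
contact_force: [-7.7, -1.5, 21.2]
width: 0.0592
```

```bash
python3 -m creep '{"slide":[[0,0,0.016],[0,0,0.016],[0,0,0.016]],"twist":[[0,0,0],[0,0,0],[0,0,0]],"fingers":[-1,-1,-1]}' 50
python3 -m creep '{"slide":[[0,0,0],[0,0,0],[0,0,0],[0,0,0],[0,0,0],[-0.013,0,0.08],[-0.035,0,0.2],[-0.09,0,0.5],[-0.17,0,0.95],[-0.17,0,1],[-0.17,0,1]],"twist":[[0,0,0],[0,0,0],[0,0,0],[0,0,0],[0,0,0],[0,0,0],[0,0,0],[0,0,0],[0,0,0],[0,0,0],[0,0,0]],"fingers":[0.3,1,1,1,1,1,1,1,1,1,1]}'
python3 - <<'E'
from h import *
from kin import *
np.set_printoptions(precision=4,suppress=True)
for n in ['wrist','side','scene']:grab(n,n+'15')
crop('side15',250,100,390,260,4,'c13');crop('scene15',245,135,385,245,5.5,'c15')
s,p,r,q=st();print(s['clock'],p,s['contact_force'])
E
```

```text
clock: 21.45
position: [0.536, 0.0295, 0.0306]
ee_rot: [0.086, 0.02, 0.996, -0.003]
contact_force: [-2.2, 0.1, 6.5]
width: 0.0591
clock: 22.55
position: [0.5127, 0.0294, 0.1859]
ee_rot: [0.091, 0.02, 0.996, -0.003]
contact_force: [0.1, -0.7, 0.9]
width: 0.0851
22.7 [0.5092 0.0296 0.1797] [-0.0797 -0.9554 -0.1152]
```

View pics/c13.png

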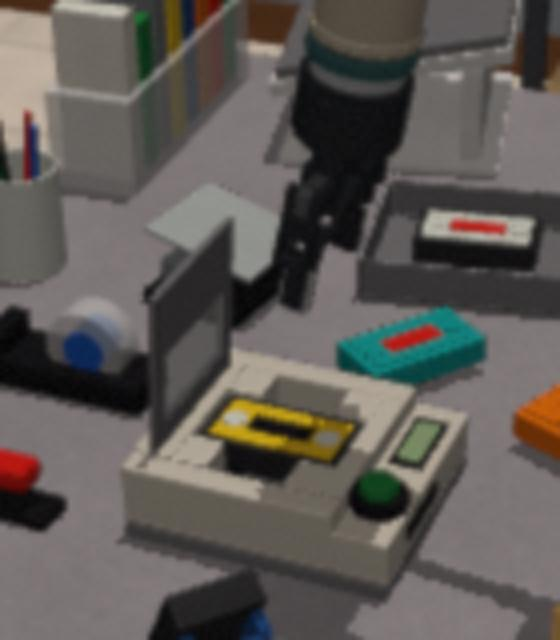

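View pics/wrist15.png

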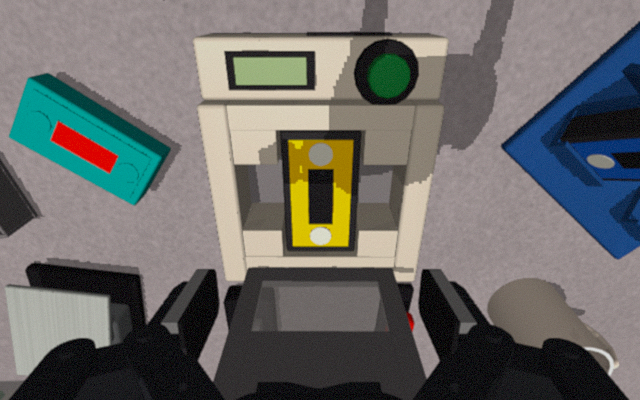

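View pics/c15.png

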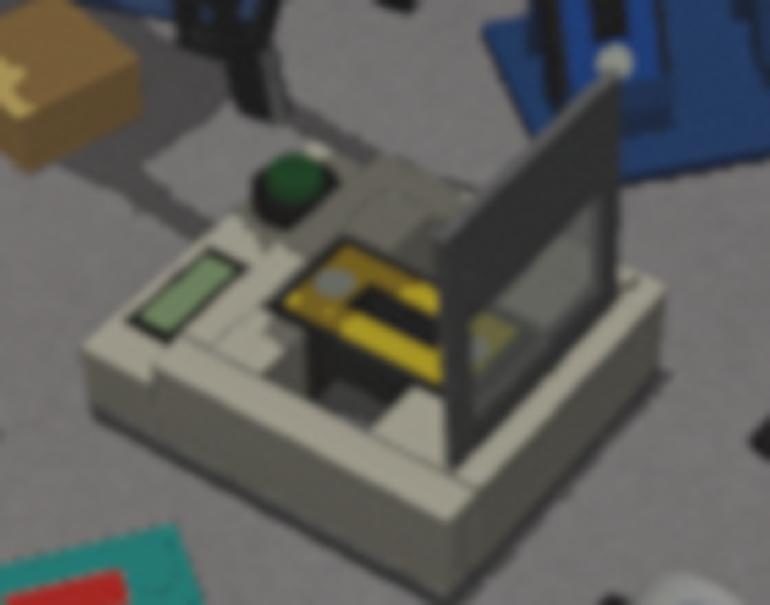

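Run:
```python
from h import *
np.set_printoptions(precision=4,suppress=True)
W=grab('wrist','wrist16')
def pf(u0,v0,u1,v1):
    P=np.array([px(W,u,v,W['depth'][v,u]) for u in range(u0,u1) for v in range(v0,v1) if W['depth'][v,u]>0])
    c=P.mean(0);U,s,Vt=np.linalg.svd(P-c,full_matrices=False);return c,Vt[2]*np.sign(Vt[2][2]),s[2]/len(P)**.5
print('label',pf(292,148,350,242))
print('frame L',pf(205,120,222,230),'frame front',pf(240,108,400,125))
for u,v in [(320,140),(320,245),(292,190),(350,190)]:print(px(W,u,v,r=3))
cv2.imwrite('pics/c16.png',cv2.resize(W['img'][20:300,180:460],None,fx=2,fy=2))
from kin import *
print(st()[1])
```

```text
label (array([0.5308, 0.0299, 0.0621]), array([ 0.0005, -0.    ,  1.    ]), np.float64(0.0006681428552411625))
frame L (array([ 0.5151, -0.0539,  0.0547]), array([-0.1258, -0.9132,  0.3876]), np.float64(0.002934586918748954)) frame front (array([0.4689, 0.0314, 0.0602]), array([-0.949 ,  0.025 ,  0.3144]), np.float64(0.002111137245282337))
[0.4863 0.0313 0.0606]
[0.5772 0.0277 0.0627]
[0.525  0.0081 0.0622]
[0.5271 0.053  0.0615]
[0.5089 0.0296 0.1789]
```

View pics/c16.png

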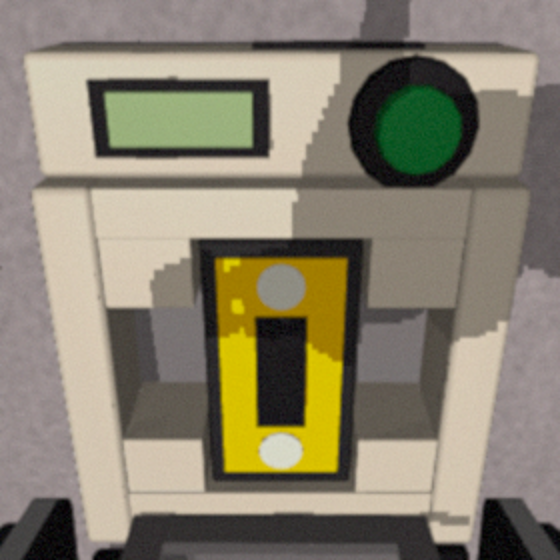

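The cartridge is seated: label face at z 0.0621, level within 0.05°, label up. Next is the lid. I'll close the fingers, go over it, and sweep it down from behind.

Run:
```python
from h import *
from kin import *
np.set_printoptions(precision=4,suppress=True)
S=load('scene15')
print('stapler',px(S,412,218),px(S,390,208),'lid top edge',[px(S,u,v) for u,v in [(330,178),(343,163),(354,150)]])
s,p,r,q=st()
py=np.array([-np.sin(YAWP),np.cos(YAWP),0]);Rv=pose(np.array([0,0,-1.]),py)
q=plan(p,r,p+np.array([.02,0,.10]),Rv,q,1,True)
p1=p+np.array([.02,0,.10])
q=plan(p1,Rv,np.array([.665,.027,.27]),Rv,q,1,True);print(q)
q=plan(np.array([.665,.027,.27]),Rv,np.array([.665,.027,.17]),Rv,q,1,True);print(q)
```

```text
stapler [0.7694 0.0968 0.0424] [0.7095 0.0982 0.0419] lid top edge [array([ 0.6076, -0.0209,  0.1825]), array([0.6092, 0.0308, 0.189 ]), array([0.6095, 0.0788, 0.1937])]
per call slide [0.133 0.    0.667] twist [0.0013 0.0267 0.0003] deg/call 9.631297283349424 mm/call 101.98039027185571
per call slide [ 0.907 -0.017 -0.06 ] twist [0. 0. 0.] deg/call 0.0 mm/call 136.37986233381056
[-0.0637  0.3982  1.226   0.      1.5175 -1.5955]
per call slide [ 0.     0.    -0.667] twist [0. 0. 0.] deg/call 0.0 mm/call 100.0
[-0.0637  0.4482  1.3902 -0.      1.3032 -1.5955]
```

```bash
python3 -m creep '{"slide":[[0,0,0.15],[0.05,0,0.35],[0.1,0,0.55],[0.13,0,0.68],[0.13,0,0.68]],"twist":[[0,0.007,0],[0.0006,0.014,0],[0.001,0.02,0],[0.0013,0.0267,0.0003],[0.0013,0.0267,0.0003]],"fingers":[-1,-1,-1,-1,-1]}' 40
python3 -m creep '{"slide":[[0.15,0,0],[0.4,-0.01,0],[0.65,-0.015,0],[0.9,-0.017,0],[0.9,-0.017,-0.1],[0.9,-0.017,-0.3],[0.9,-0.017,-0.5],[0.9,-0.017,-0.7],[0.9,-0.017,-0.7]],"twist":[[0,0,0],[0,0,0],[0,0,0],[0,0,0],[0,0,0],[0,0,0],[0,0,0],[0,0,0],[0,0,0]],"fingers":[-1,-1,-1,-1,-1,-1,-1,-1,-1]}' 40
python3 - <<'E'
from h import *
from kin import *
np.set_printoptions(precision=4,suppress=True)
for n in ['side','scene']:grab(n,n+'17')
crop('side17',230,80,390,260,4*.85,'c13');crop('scene17',265,85,405,235,4,'c15')
s,p,r,q=st();print(s['clock'],p,s['contact_force'],s['width'],r.as_matrix()[:,2])
E
```

```text
clock: 23.25
position: [0.5325, 0.0292, 0.2827]
ee_rot: [0.003, 0.02, 1.0, -0.0]
contact_force: [0.1, -0.1, 0.2]
width: 0.0122
clock: 24.15
position: [0.6595, 0.0272, 0.1695]
ee_rot: [-0.006, 0.02, 1.0, 0.0]
contact_force: [-0.2, 0.4, -0.4]
width: -0.0003
24.25 [0.6634 0.027  0.1754] [ 0.2763 -0.0326  0.7158] -0.00018609211851730982 [-0.0011 -0.0002 -1.    ]
```

View pics/c13.png

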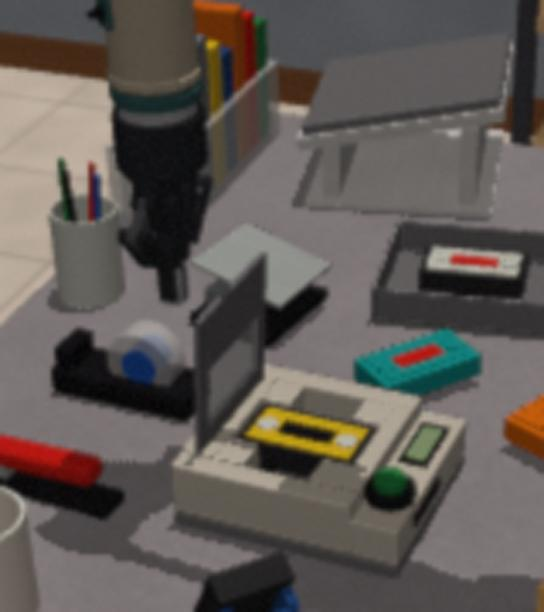

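View pics/c15.png

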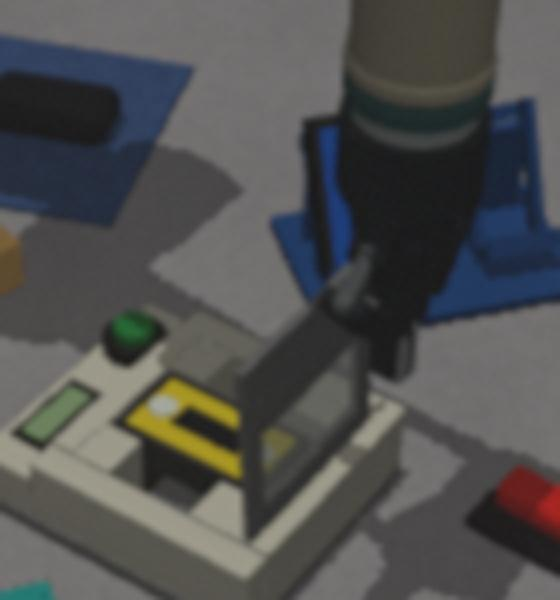

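```bash
python3 -m creep '{"slide":[[-0.12,0,0],[-0.236,0,-0.01],[-0.33,0.01,-0.015],[-0.43,0.01,-0.02],[-0.52,0.02,-0.05],[-0.61,0.02,-0.09],[-0.69,0.03,-0.14],[-0.77,0.03,-0.196],[-0.77,0.03,-0.196]],"twist":[[0,0,0],[0,0,0],[0,0,0],[0,0,0],[0,0,0],[0,0,0],[0,0,0],[0,0,0],[0,0,0]],"fingers":[-1,-1,-1,-1,-1,-1,-1,-1,-1]}'
python3 - <<'E'
from h import *
from kin import *
np.set_printoptions(precision=4,suppress=True)
for n in ['side']:grab(n,n+'18')
crop('side18',230,80,390,260,4*.85,'c13')
s,p,r,q=st();print(s['clock'],p,s['contact_force'],s['width'],r.as_matrix()[:,2])
E
```

```text
clock: 25.15
position: [0.5481, 0.0316, 0.1488]
ee_rot: [0.002, 0.019, 1.0, -0.0]
contact_force: [-0.1, -0.1, -0.4]
width: -0.0002
25.2 [0.5494 0.0315 0.1492] [0.0856 0.1909 1.4027] 3.1138108963083476e-05 [ 0.0051 -0.0006 -1.    ]
```

View pics/c13.png

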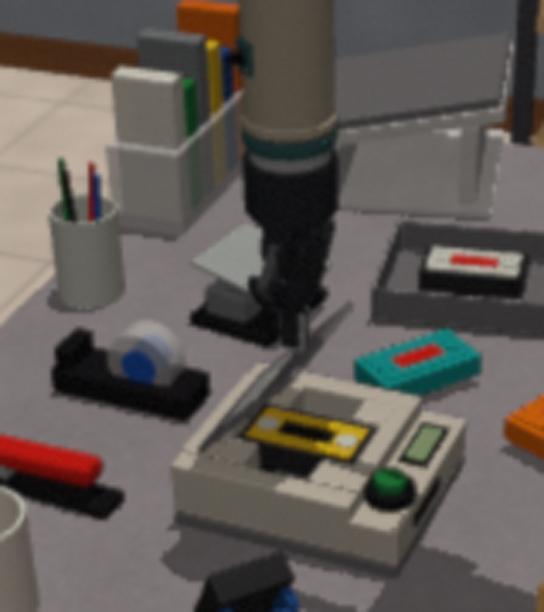

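The lid is following the fingertip and is at about 45°. Continuing.

```bash
python3 -m creep '{"slide":[[-0.07,0,-0.08],[-0.13,0,-0.167],[-0.18,0,-0.25],[-0.216,0.01,-0.34],[-0.235,0.01,-0.42],[-0.25,0.01,-0.48],[-0.25,0.01,-0.51],[-0.25,0.01,-0.527],[-0.25,0.01,-0.54],[-0.25,0.01,-0.54]],"twist":[[0,0,0],[0,0,0],[0,0,0],[0,0,0],[0,0,0],[0,0,0],[0,0,0],[0,0,0],[0,0,0],[0,0,0]],"fingers":[-1,-1,-1,-1,-1,-1,-1,-1,-1,-1]}'
```

```text
clock: 26.2
position: [0.5123, 0.0329, 0.0697]
ee_rot: [0.002, 0.019, 1.0, -0.0]
contact_force: [-6.0, 1.2, 18.7]
width: -0.0001
```

```bash
python3 -m creep '{"slide":[[0,0,0.05],[0,0,0.15],[0,0,0.3],[-0.1,0.08,0.4],[-0.25,0.2,0.4],[-0.42,0.29,0.4],[-0.42,0.29,0.35],[-0.42,0.29,0.35]],"twist":[[0,0,0],[0,0,0],[0,0,0],[0,0,0],[0,0,0],[0,0,0],[0,0,0],[0,0,0]],"fingers":[-1,-1,-1,-1,-1,-1,-1,-1]}'
python3 - <<'E'
from h import *
from kin import *
np.set_printoptions(precision=4,suppress=True)
for n in ['side','scene']:grab(n,n+'19')
crop('side19',250,120,390,270,4,'c13');crop('scene19',245,105,385,245,4,'c15')
s,p,r,q=st();print(s['clock'],p,s['contact_force'])
D=load('side19');print('lid pts',[px(D,u,v,r=2) for u,v in [(325,195),(310,205),(320,212),(300,215)]])
E
```

```text
clock: 27.0
position: [0.4485, 0.0766, 0.1191]
ee_rot: [0.002, 0.019, 1.0, -0.0]
contact_force: [-0.3, 0.3, 0.5]
width: -0.0001
27.1 [0.4499 0.0762 0.1195] [ 0.8764 -0.3621  0.5379]
lid pts [array([ 0.5427, -0.0242,  0.0709]), array([0.5655, 0.0409, 0.0712]), array([0.525 , 0.0647, 0.0713]), array([0.5758, 0.0922, 0.0674])]
```

View pics/c13.png

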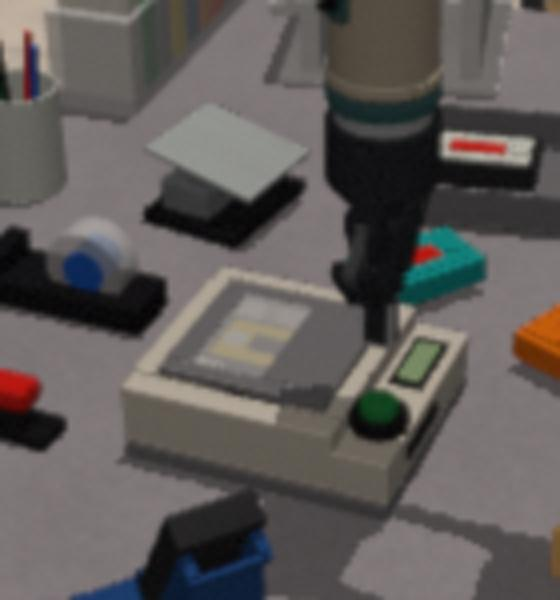

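View pics/c15.png

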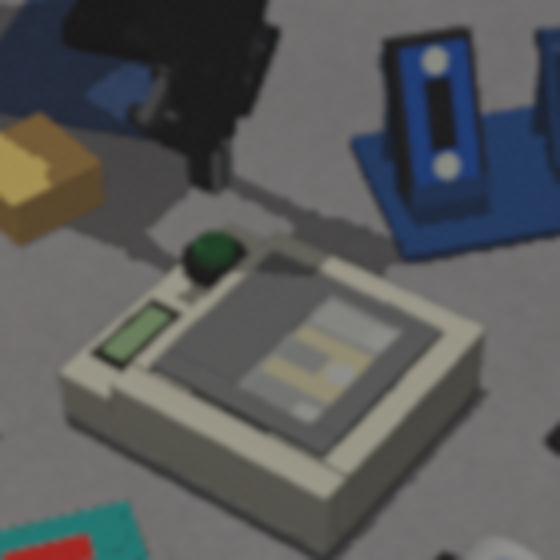

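The lid lies flat at z≈0.071, and the tool is above the button. Pressing.

```bash
python3 -m creep '{"slide":[[0,0,-0.1],[0,0,-0.25],[0,0,-0.32],[0,0,-0.35],[0,0,-0.37],[0,0,-0.385],[0,0,-0.4],[0,0,-0.4],[0,0,-0.4]],"twist":[[0,0,0],[0,0,0],[0,0,0],[0,0,0],[0,0,0],[0,0,0],[0,0,0],[0,0,0],[0,0,0]],"fingers":[-1,-1,-1,-1,-1,-1,-1,-1,-1]}'
python3 -c "
from h import *
s=telemetry.get_state();print(s['clock'],s['position'],s['contact_force']);grab('side','side20');crop('side20',280,150,380,250,6,'c13')"
```

```text
clock: 28.0
position: [0.4492, 0.076, 0.0652]
ee_rot: [0.003, 0.019, 1.0, -0.001]
contact_force: [-13.4, -1.7, 49.1]
width: -0.0
28.0 [0.4492098  0.0759869  0.06520936] [-13.35491448  -1.66836077  49.0941635 ]
```

View pics/c13.png

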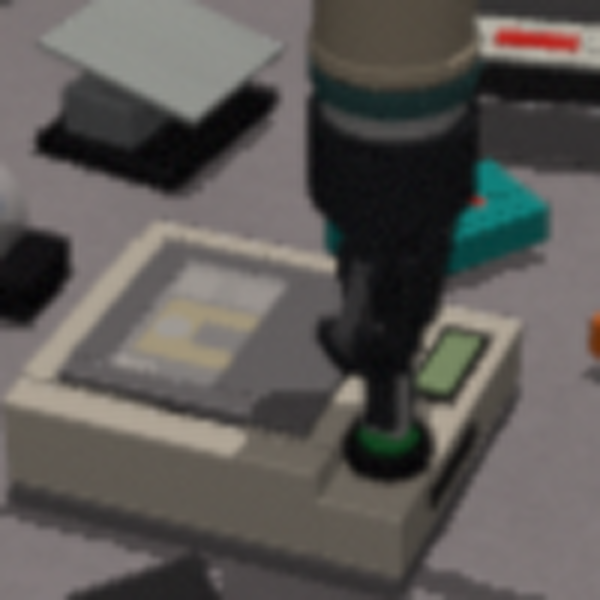

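49 N at TCP z 0.065 is higher than I expected for a bottomed button (0.062). I'll back off in steps and read the force profile.

```bash
python3 -m creep '{"slide":[[0,0,0.02],[0,0,0.02],[0,0,0.02]],"twist":[[0,0,0],[0,0,0],[0,0,0]],"fingers":[-1,-1,-1]}' | egrep 'pos|force'
python3 -m creep '{"slide":[[0,0,0.01],[0,0,0.01],[0,0,0.01]],"twist":[[0,0,0],[0,0,0],[0,0,0]],"fingers":[-1,-1,-1]}'| egrep 'pos|force'
python3 -m creep '{"slide":[[0,0,0.01],[0,0,0.01],[0,0,0.01]],"twist":[[0,0,0],[0,0,0],[0,0,0]],"fingers":[-1,-1,-1]}'| egrep 'pos|force'
python3 -m creep '{"slide":[[0,0,0.01],[0,0,0.01],[0,0,0.01]],"twist":[[0,0,0],[0,0,0],[0,0,0]],"fingers":[-1,-1,-1]}'| egrep 'pos|force'
python3 -m creep '{"slide":[[0,0,0.015],[0,0,0.015],[0,0,0.015]],"twist":[[0,0,0],[0,0,0],[0,0,0]],"fingers":[-1,-1,-1]}'| egrep 'pos|force'
python3 -m creep '{"slide":[[0,0,0.015],[0,0,0.015],[0,0,0.015]],"twist":[[0,0,0],[0,0,0],[0,0,0]],"fingers":[-1,-1,-1]}'| egrep 'pos|force'
```

```text
position: [0.4492, 0.076, 0.0657]
contact_force: [-7.2, -1.4, 26.5]
position: [0.4491, 0.076, 0.0659]
contact_force: [-4.6, -0.5, 14.9]
position: [0.449, 0.076, 0.066]
contact_force: [-1.7, -2.1, 5.4]
position: [0.4491, 0.0762, 0.0669]
contact_force: [-1.3, -3.4, 4.2]
position: [0.4492, 0.0765, 0.0691]
contact_force: [1.5, -1.9, 3.1]
position: [0.4489, 0.0768, 0.0713]
contact_force: [1.6, -0.6, 1.0]
```

The profile is clear: about 1 N at 0.0713 rising to 5.4 N at 0.066, then a hard stop. That is 6 mm of travel at 5 N, so the button went fully down. I'll retreat and check the lid and the rest of the scene.

```bash
python3 -m creep '{"slide":[[0,0,0.1],[0,0,0.3],[0,0,0.6],[-0.1,0,0.9],[-0.1,-0.1,1],[-0.1,-0.2,1],[-0.1,-0.2,1],[-0.1,-0.2,1],[-0.1,-0.2,1]],"twist":[[0,0,0],[0,0,0],[0,0,0],[0,0,0],[0,0,0],[0,0,0],[0,0,0],[0,0,0],[0,0,0]],"fingers":[-1,-1,-1,-1,-1,-1,-1,-1,-1]}'
python3 - <<'E'
from h import *
np.set_printoptions(precision=4,suppress=True)
for n in ['wrist','scene','side']:grab(n,n+'21')
E
```

```text
clock: 30.75
position: [0.4329, 0.0471, 0.2204]
ee_rot: [0.0, 0.019, 1.0, 0.0]
contact_force: [0.1, 0.8, -0.7]
width: 0.0001
```

View pics/wrist21.png

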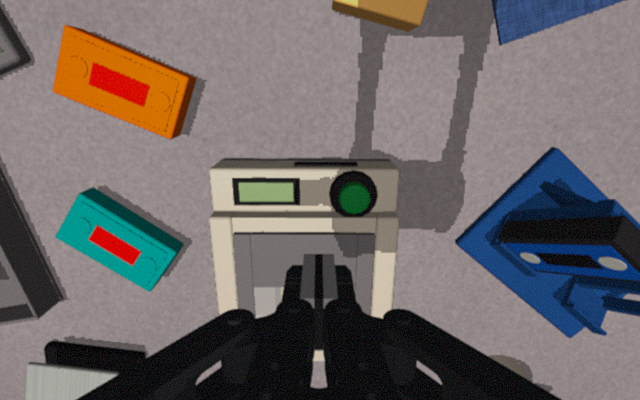

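View pics/scene21.png

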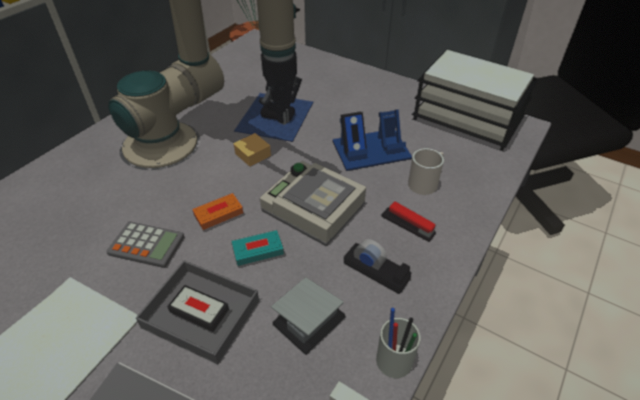

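View pics/side21.png

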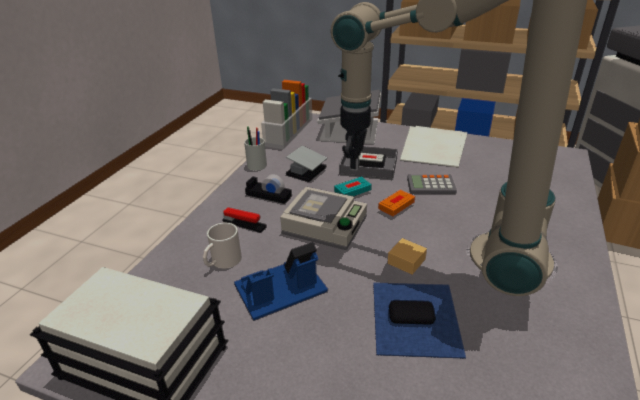

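Everything looks in place. One last check that the lid is flat and that nothing else moved.

Run:
```python
from h import *
np.set_printoptions(precision=4,suppress=True)
for t,(poly) in [('scene21',[(288,197),(318,172),(352,190),(322,212)]),('side21',[(302,212),(318,195),(345,202),(332,217)])]:
    D=load(t);m=np.zeros((400,640),np.uint8);cv2.fillPoly(m,[np.array(poly)],1);m=cv2.erode(m,np.ones((3,3)))
    P=np.array([px(D,u,v,D['depth'][v,u]) for v,u in zip(*np.nonzero(m)) if D['depth'][v,u]>0])
    for _ in range(3):
        c=P.mean(0);n=np.linalg.svd(P-c,full_matrices=False)[2][2];d=(P-c)@n;P=P[abs(d)<.002]
    n*=np.sign(n[2]);print(t,len(P),c,n,'tilt deg',np.degrees(np.arctan2(n[0],n[2])))
for n in ('scene','side'):
    a=load(n+'0')['img'].astype(int);b=load(n+'21')['img'].astype(int);d=(abs(a-b).max(2)>45).astype(np.uint8)
    k,_,s,_=cv2.connectedComponentsWithStats(d);print(n,[tuple(x) for x in s[1:] if x[4]>60])
```

```text
scene21 921 [0.5512 0.0265 0.0705] [ 0.     -0.0004  1.    ] tilt deg 0.00013026220391940937
side21 364 [0.524  0.0341 0.0711] [ 0.0095 -0.0036  0.9999] tilt deg 0.5432111282537502
scene [(np.int32(260), np.int32(0), np.int32(42), np.int32(106), np.int32(2609)), (np.int32(161), np.int32(67), np.int32(20), np.int32(13), np.int32(152)), (np.int32(212), np.int32(67), np.int32(12), np.int32(23), np.int32(181)), (np.int32(109), np.int32(83), np.int32(19), np.int32(32), np.int32(257)), (np.int32(152), np.int32(87), np.int32(27), np.int32(24), np.int32(398)), (np.int32(207), np.int32(93), np.int32(13), np.int32(9), np.int32(62)), (np.int32(221), np.int32(93), np.int32(13), np.int32(12), np.int32(109)), (np.int32(380), np.int32(106), np.int32(25), np.int32(39), np.int32(615)), (np.int32(114), np.int32(120), np.int32(19), np.int32(18), np.int32(133)), (np.int32(245), np.int32(134), np.int32(24), np.int32(18), np.int32(254)), (np.int32(283), np.int32(162), np.int32(42), np.int32(40), np.int32(380)), (np.int32(327), np.int32(164), np.int32(32), np.int32(56), np.int32(381)), (np.int32(0), np.int
[... 1896 characters left out ...]
int32(45), np.int32(271)), (np.int32(312), np.int32(203), np.int32(25), np.int32(12), np.int32(170)), (np.int32(334), np.int32(229), np.int32(16), np.int32(7), np.int32(66)), (np.int32(525), np.int32(236), np.int32(22), np.int32(24), np.int32(195)), (np.int32(503), np.int32(240), np.int32(36), np.int32(8), np.int32(102)), (np.int32(390), np.int32(243), np.int32(29), np.int32(20), np.int32(330)), (np.int32(317), np.int32(248), np.int32(28), np.int32(21), np.int32(225)), (np.int32(441), np.int32(254), np.int32(106), np.int32(87), np.int32(4172)), (np.int32(242), np.int32(258), np.int32(30), np.int32(31), np.int32(449)), (np.int32(400), np.int32(273), np.int32(26), np.int32(10), np.int32(117))]
```

The lid is flat at z≈0.0705. The image differences are the cartridges, the lid, the arm and its shadows. Signing off.

```bash
python3 -c "
from rig import order
print(order.sign_off())"
```

```text
the job is handed in; nothing more can be done
None
```

The cartridge change is done and handed in at about 31 s on the robot's clock, well inside the 72 s limit.

- **Used cartridge:** it came out of the bay and was lowered until it touched the tray floor, then released. It lies flat with its label up, clear of the walls.
- **New cartridge:** it was lifted over the stand's lip and seated in the bay with its label up. The label face measured 62.1 mm above the desk against 62 mm expected, and level.
- **Lid:** it was swept shut from behind. The scene camera fits it flat at 70.5 mm (70 mm expected). The side camera's sparser fit gave 71.1 mm and 0.5° of tilt, which I put down to noise.
- **Feed button:** it was pressed after the lid was shut. Backing off showed about 5 N of spring force at the bottom of a 6 mm travel, so it went fully down.
- **Other objects:** the before and after pictures show no movement of the blue cartridge or anything else. The differences that remain are the cartridges, the lid, the arm and its shadows.

Two readings disagreed with expectations:
- **Button height:** the button sits about 4 mm higher than the description implies, with its top at about 72 mm instead of 68 mm.
- **Fingertip force:** because of that height, the first press peaked at 49 N on the fingertips. That is under the 120 N wrist limit, and the 40 N limit is for the arm and the gripper's body, which touched nothing.

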